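# Sort scoops of nuts and standoffs through a diverter chute and park the scoops

### The job

Sort the small parts through the diverter chute: first push the flap lever fully over so that the chute leads to the blue tray and tip the nuts from the blue scoops into the hopper, then push it fully over the other way and do the same with the standoffs in the yellow scoops, so that every part ends in the tray of its scoop's colour. Pour only into the hopper, never straight into a tray. Finally or as you go, stand every scoop (one that was empty from the start too) upright on the white board in a neat side-by-side row, one centred in each bay and lined up along it (any bay, either end forward), and leave the blower bulb and the aluminium cube at the back alone.

Things in the scene. Friction and masses are not known exactly. Their poses are not given: they have to be found in the camera images.
- chute: sheet-metal diverter chute with clear front plate, fixed; 91 mm deep (x), 176 mm wide (y), 190 mm high. Origin: centre of its underside on the worktop; x runs from its front (robot side) to its back, y to the left seen from the front. Open exits at its left (+y) and right (-y) ends, each over a tray's near wall. What is dropped in the hopper slides out by itself
- hopper_mouth (a point): centre of the hopper's open rectangular mouth, level with its rim, 190 mm above the worktop; the mouth is 84 mm in x and 120 mm in y (chute axes), upright walls at front and back, sloping sides
- flap (a joint): angle (rad) of the red flap in the chute and of the lever fixed to it: 0 upright, positive = top leaning to the chute's +y side, stops at -0.52 and +0.52; stays where left (friction 0.04 N m). Hinge along the chute's x, 100 mm above the worktop. Leaning fully to +y it shuts the +y branch, so parts leave by the -y exit; leaning fully to -y sends parts to the +y exit
- flap_knob (a point): point on the lever's knob, 95 mm above the hinge along the lever, in front of the clear plate (73 mm in front of the chute's middle, 28 mm from the plate). The knob is a black cylinder 16 mm across, along the lever; its top is 9 mm above this point, its lower end 19 mm below, on a flat 5 x 10 mm steel lever
- tray_blue: blue open tray, fixed, 110 mm (x) by 120 mm (y), 28 mm high, walls 3 mm; origin at the centre of its underside; it stands at one exit of the chute, the yellow tray at the other; which is where varies
- tray_yellow: yellow open tray, otherwise the same
- board: white parking board, fixed, 140 mm (x) by 220 mm (y), top 12 mm above the worktop, a grey edge strip round it 6 mm higher, black lines parting four bays, each 52 mm wide (y) and 132 mm long (x), centred at x = 0 and y = -78, -26, +26, +78 mm; origin at the centre of its underside
- scoop_blue_1: blue scoop, 70 g. Origin: underside of pocket, z up. Pocket x -57 to +36 mm, 40 wide (y), 24 high, floor 3 mm, open at the front (-x) where the floor ramps up to a lip 9 mm high. Behind it a fin, 10 mm thick (y), 26 long, centred at x = +49, 64 high: pinch it across y from above. Starts upright with 0 to 2 nuts; they slide out when it is tipped 50 degrees nose down
- scoop_blue_2: blue scoop, 70 g. Origin: underside of pocket, z up. Pocket x -57 to +36 mm, 40 wide (y), 24 high, floor 3 mm, open at the front (-x) where the floor ramps up to a lip 9 mm high. Behind it a fin, 10 mm thick (y), 26 long, centred at x = +49, 64 high: pinch it across y from above. Starts upright with 0 to 2 nuts; they slide out when it is tipped 50 degrees nose down
- scoop_yellow_1: yellow scoop, 70 g. Origin: underside of pocket, z up. Pocket x -57 to +36 mm, 40 wide (y), 24 high, floor 3 mm, open at the front (-x) where the floor ramps up to a lip 9 mm high. Behind it a fin, 10 mm thick (y), 26 long, centred at x = +49, 64 high: pinch it across y from above. Starts upright with 0 to 2 standoffs; they slide out when it is tipped 50 degrees nose down
- scoop_yellow_2: yellow scoop, 70 g. Origin: underside of pocket, z up. Pocket x -57 to +36 mm, 40 wide (y), 24 high, floor 3 mm, open at the front (-x) where the floor ramps up to a lip 9 mm high. Behind it a fin, 10 mm thick (y), 26 long, centred at x = +49, 64 high: pinch it across y from above. Starts upright with 0 to 2 standoffs; they slide out when it is tipped 50 degrees nose down
- nut_1a: steel hex nut, 16 mm across flats, 8 mm thick, origin at the centre of its underside, starts in scoop_blue_1; smooth; may be absent
- nut_1b: steel hex nut, 16 mm across flats, 8 mm thick, origin at the centre of its underside, starts in scoop_blue_1; smooth; may be absent
- nut_2a: steel hex nut, 16 mm across flats, 8 mm thick, origin at the centre of its underside, starts in scoop_blue_2; smooth; may be absent
- nut_2b: steel hex nut, 16 mm across flats, 8 mm thick, origin at the centre of its underside, starts in scoop_blue_2; smooth; may be absent
- standoff_1a: brass hex standoff, 12 mm across flats, 24 mm long along its y, origin at the middle of its lowest flat (6 mm from its axis), starts in scoop_yellow_1; smooth; may be absent
- standoff_1b: brass hex standoff, 12 mm across flats, 24 mm long along its y, origin at the middle of its lowest flat (6 mm from its axis), starts in scoop_yellow_1; smooth; may be absent
- standoff_2a: brass hex standoff, 12 mm across flats, 24 mm long along its y, origin at the middle of its lowest flat (6 mm from its axis), starts in scoop_yellow_2; smooth; may be absent
- standoff_2b: brass hex standoff, 12 mm across flats, 24 mm long along its y, origin at the middle of its lowest flat (6 mm from its axis), starts in scoop_yellow_2; smooth; may be absent
- blower_bulb: black rubber blower bulb standing at the back, 45 x 45 x 90 mm, not to be disturbed
- gauge_block: aluminium cube, 30 mm, at the back, not to be disturbed

How it is judged:
By the outcome, as a careful person would: the job done as asked, in the order asked, and still so for the second after the job is handed in, with the robot touching nothing.
Of nut_1a, nut_1b, nut_2a, nut_2b, standoff_1a, standoff_1b, standoff_2a, standoff_2b only 5 to 8 are there at a start; the rules pass over those that are not, and their reading is None.
At some moment in a run one of scoop_blue_1, scoop_blue_2, scoop_yellow_1, scoop_yellow_2 may be knocked a few centimetres aside while the robot is not near it.
It also fails if it takes over 210 s, if anything falls off the work surface, if the arm or the gripper's body presses on something with over 40 N, if the wrist force passes 120 N, or if a joint passes its speed limit or range.

### The arm

A 6-joint arm with a two-finger parallel gripper is mounted at the origin on a cart in front of the work surface, level with it; the furniture and walls round the work are solid. World frame = base frame: x ahead of the robot, y to its left, z up, the work surface at z = 0. Lengths are in m, angles in degrees, forces in N, time in s.
With the tool pointing down it reaches from about 0.4 to 0.825 m from the base axis. Payload 7 kg.
Tool frame: the origin (TCP) lies midway between the tips of the shut fingers; the grasp point (between the pads) lies 19 mm behind it; z points along the fingers, y is the line along which they close (so a half turn about z gives the same grasp; the last joint's range is limited). The gripper opens to 88 mm and grips with 3 to 60 N. Pads are 19 mm wide; open, the fingers measure 130 mm over their backs; the gripper's body (78 mm by 193 mm) begins 47 mm behind the grasp point.
Start: joints at [84.517, 20.546, 0.682, 0, -70.136, -16.507], TCP at [0.253, 0.626, 0.227] pointing down, gripper open.
Joint ranges: [-176.03, 176.03], [-82.01, 121.73], [-58.28, 71.71], [-173.87, 95.51], [-174.79, -0.11], [-173.66, 173.66]. Speed limits (degrees/s): [136.94, 136.94, 172.46, 180, 180, 180].

### API

Orientations are given as [roll, pitch, yaw] about the fixed x, y, z axes, in that order (R = Rz(yaw) Ry(pitch) Rx(roll)).
In Python, from plant import r gives the robot as it stands. The module is installed in compiled form; this text tells all that it offers.
- The arm moves only by the tool play_rows, never from a script. Its argument "rows" is a list of rows, each an object with "slide": the shift along the tool's x, y, z as a fraction of full scale, a list of three; "delta_rot": the turn, a rotation vector about the tool's x, y, z as a fraction of full scale, a list of three; "fingers": the opening, from -1 (shut) to 1 (fully open). In form: [{"slide": [x, y, z], "delta_rot": [rx, ry, rz], "fingers": fingers}, ...]. A call has 1 to 8 rows; each row shifts and turns the commanded pose from where the row before left it, along the tool's axes as they then stand; what a row does not reach is not made up. Full scale, the value 1, is 0.15 m for a shift and 0.08 rad for a turn. A row lasts 1/8 s, in which the tool goes at most 62.5 mm and 10.7 degrees, less where a joint would pass 70% of its speed; a pose out of reach is approached as far as the arm can. A call with a number of a shift or a turn outside -1 to 1 is refused whole. A call with a gripper value outside its range is refused whole. The fingers move at their own pace and stop on an object; "squeeze" is the grip in N (left out, the last holds). Time passes only in rows, so rows that do not move let the fingers close. It gives the time, the measured TCP pose, the force, the opening and the grip force at its end, in the units of the state.
- r.get_state(): the state, without advancing time (a new reading comes with each control period).
- r.capture(name): name is "scene" or "top"; returns a dict with "image" (384x512x3 uint8, blue, green, red), "fx", "fy", "cx", "cy" (pixels), "distortion" ([k1, k2, p1, p2, k3] as OpenCV has them; the pictures are not rectified), "R" (3x3) and "t" (3): a world point X has camera coordinates R X + t. Camera axes: x right, y down, z forward; pixel columns grow to the right and rows downward; lengths in m; the calibration is good to about 2 mm. A picture is of the moment at which its call begins. There is no depth.
- r.close_job(): hands the job in; it is judged then, once.
The state is a dict: "time_s": time; "joints": joint angles; "qd": joint speeds; "joint_torque": joint torques, N m; "tcp_pos": TCP position; "eef_rot": TCP orientation; "contact_force": force on the tool from outside, world axes, zero at the start; "moment": the same for the moment, N m; "gripper_width": finger opening in m; "gripper_force": force on a finger pad.
Only numpy, scipy, OpenCV 4.12 (cv2) and the standard library are available. Lean on these libraries where they do the work, as an engineer would, in place of code of your own. Each camera call takes 0.05 s, during which the arm holds its last target. There are 200 camera calls.

## Working session

There is one attempt and no reset: what is moved stays moved. The work goes in short steps, Python scripts to look and compute and a tool call to move; the robot and the scene stay as the last step left them, time stands still between calls to the robot, and variables do not carry over. Pictures are saved under pics/ and viewed, at most 14 in all, crops included, and the job is handed in when it is done.

Besides the shell and the picture viewer there is one more tool, called after "Emit:" as name(argument=value, ...) on one line, values as JSON. play_rows: Moves the arm, as the interface text tells. Shift numbers are shares of 0.15 m and turn numbers shares of 0.08 rad, none past 1 either way. Its arguments: {"type":"object","properties":{"rows":{"type":"array"},"squeeze":{"type":"number"}},"required":["rows"]}

```bash
mkdir -p pics; ls; cat > h.py <<'E'
import numpy as np, cv2
from plant import r
def snap(n,f):
    c=r.capture(n); cv2.imwrite('pics/'+f,c['image']); np.save('pics/'+f+'.npy',c,allow_pickle=True); return c
def ray(c,u,v):
    p=cv2.undistortPoints(np.array([[[u,v]]],float),np.array([[c['fx'],0,c['cx']],[0,c['fy'],c['cy']],[0,0,1]]),np.array(c['distortion'],float))[0,0]
    R=np.array(c['R']);t=np.array(c['t']); return -R.T@t, R.T@np.array([p[0],p[1],1])
def at(c,u,v,z):
    o,d=ray(c,u,v); return (o+d*(z-o[2])/d[2])
def proj(c,X):
    K=np.array([[c['fx'],0,c['cx']],[0,c['fy'],c['cy']],[0,0,1]])
    return cv2.projectPoints(np.array(X,float).reshape(-1,3),cv2.Rodrigues(np.array(c['R']))[0],np.array(c['t'],float),K,np.array(c['distortion'],float))[0][:,0]
E
python3 - <<'E'
from h import *
for n in('top','scene'):
    c=snap(n,n+'0.png')
    cv2.imwrite('pics/%s0b.png'%n,cv2.resize(c['image'],(800,600),interpolation=cv2.INTER_CUBIC))
    o,d=ray(c,256,192);print(n,o,d,c['fx'])
print(r.get_state())
E
```

```text
pics
top [0.31039433 0.13350551 1.27522368] [ 0.2004292  -0.00546325 -0.9797058 ] 371.9598267844348
scene [-0.20611187 -0.50300478  0.74578785] [ 0.64995423  0.5519606  -0.52255156] 441.5582766759531
{'time_s': 0.1, 'joints': array([ 8.45187028e+01,  2.05875994e+01,  6.40838944e-01, -1.88348492e-02,
       -7.01368040e+01, -1.65070846e+01]), 'qd': array([-0.00388145,  0.00114995,  0.15951317, -0.02993071,  0.10566531,
        0.03902053]), 'joint_torque': array([-1.49610947e-03, -5.84163666e+01,  2.93752867e+01,  7.01557696e+00,
        1.02019671e-02, -4.32470904e-05]), 'tcp_pos': array([0.25258585, 0.62549474, 0.2257237 ]), 'eef_rot': array([ 1.79914848e+02, -6.76853342e-03, -2.19947893e+01]), 'contact_force': array([ 0.86462254, -0.31262673, -0.32001738]), 'moment': array([-0.04565341,  0.01927115, -0.01820878]), 'gripper_force': 0.0, 'gripper_width': 0.08764748021352738}
```

View pics/top0b.png

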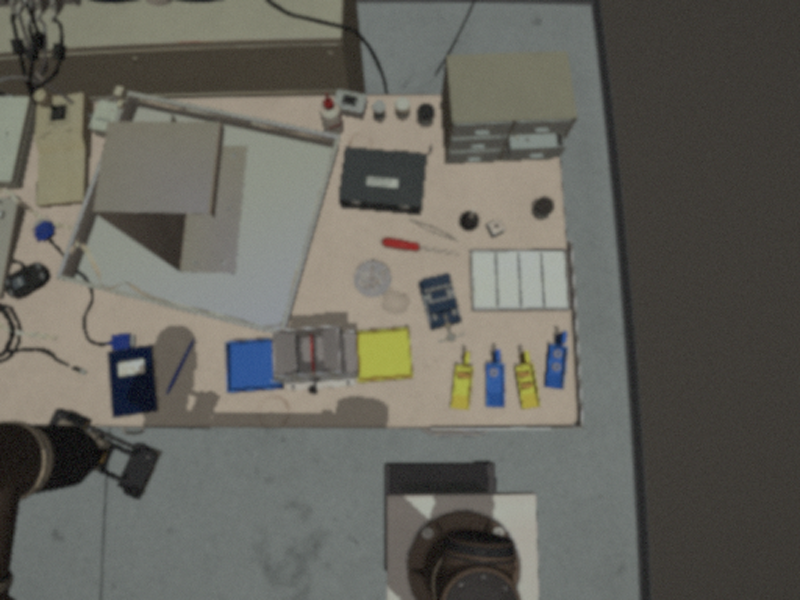

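View pics/scene0b.png

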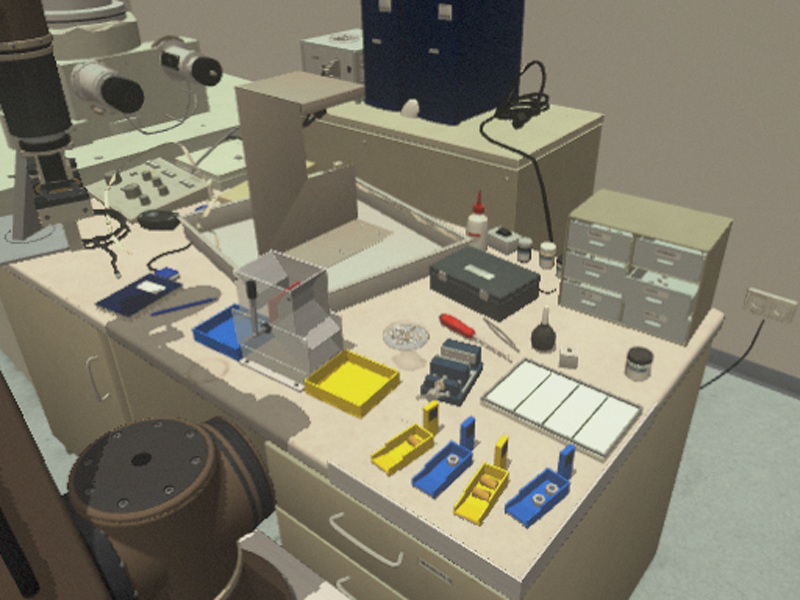

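The top view shows the scoops at (461,380), (495,378), (526,383) and (556,362) in the 800x600 image, with fins toward +x. The board is at (520,280), the chute at (315,355), the blue tray on the +y side and the yellow on the -y side. The scene view shows 1 standoff, 1 nut, 2 standoffs and 2 nuts, left to right.

```bash
python3 - <<'E'
from h import *
a=cv2.imread('pics/top0.png')
cv2.imwrite('pics/c1.png',cv2.resize(a[150:270,275:375],(500,600),interpolation=cv2.INTER_CUBIC))
cv2.imwrite('pics/c2.png',cv2.resize(a[195:260,135:275],(798,370),interpolation=cv2.INTER_CUBIC))
E
```

```text
(no output)
```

View pics/c1.png

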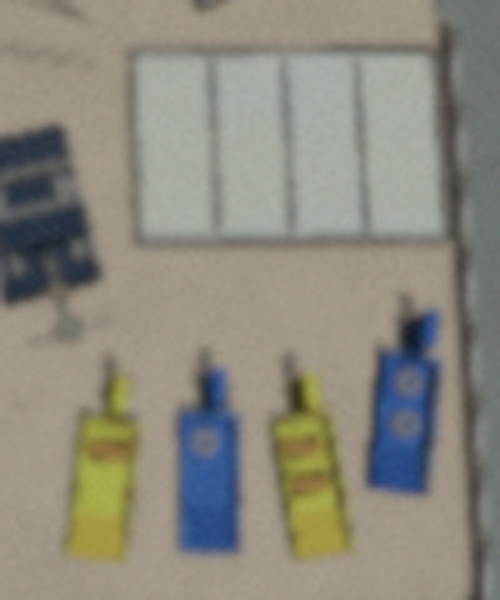

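View pics/c2.png

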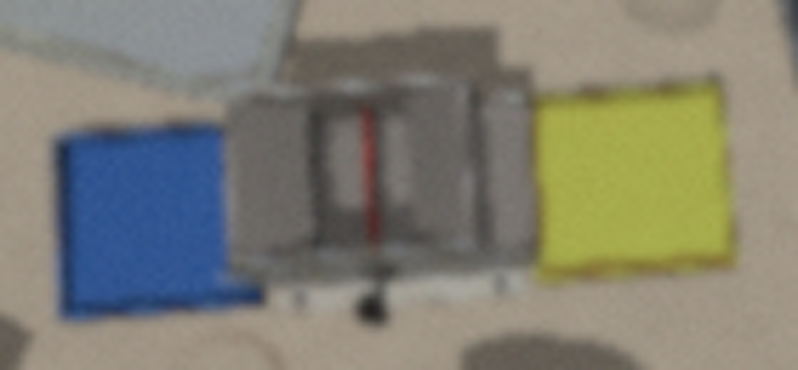

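```bash
cat > fit.py <<'E'
from h import *
from scipy.optimize import minimize
def box(x0,x1,y0,y1,z0,z1): return np.array([[x,y,z] for x in(x0,x1) for y in(y0,y1) for z in(z0,z1)])/1000
SC=[box(-57,36,-20,20,0,20),box(36,62,-5,5,0,64)]
TR=[box(-55,55,-60,60,0,28)]
def place(P,p): 
    c,s=np.cos(p[2]),np.sin(p[2]); return P@np.array([[c,s,0],[-s,c,0],[0,0,1]])+[p[0],p[1],p[3] if len(p)>3 else 0]
def sil(c,parts,p,S=4):
    m=np.zeros((384*S,512*S),np.uint8)
    for P in parts:
        h=cv2.convexHull(((proj(c,place(P,p))+.5)*S*16-8).astype(np.int32)); cv2.fillConvexPoly(m,h,1,shift=4)
    return cv2.resize(m.astype(np.float32),(512,384),interpolation=cv2.INTER_AREA)
def masks(c):
    h=cv2.cvtColor(c['image'],cv2.COLOR_BGR2HSV)
    return dict(b=cv2.inRange(h,(100,110,40),(125,255,255))/255.,y=cv2.inRange(h,(22,110,40),(35,255,255))/255.)
def fit(cs,parts,col,p0,pad=8):
    ms=[cv2.GaussianBlur(masks(c)[col].astype(np.float32),(0,0),.7) for c in cs]
    win=[]
    for c in cs:
        q=np.vstack([proj(c,place(P,p0)) for P in parts]); a=np.maximum(q.min(0)-pad,0).astype(int); b=(q.max(0)+pad).astype(int); win.append((slice(a[1],b[1]),slice(a[0],b[0])))
    def f(d):
        p=np.array(p0[:3])+d*[.01,.01,.1]; p=list(p)+list(p0[3:])
        return sum(((cv2.GaussianBlur(sil(c,parts,p),(0,0),.7)-m)[w]**2).sum() for c,m,w in zip(cs,ms,win))
    s=minimize(f,np.zeros(3),method='Nelder-Mead',options=dict(initial_simplex=np.vstack([np.zeros(3),np.eye(3)*1.]),maxiter=90,xatol=.01))
    return np.array(p0[:3])+s.x*[.01,.01,.1],s.fun
E
cat > m1.py <<'E'
from fit import *
T=np.load('pics/top0.png.npy',allow_pickle=True).item();S=np.load('pics/scene0.png.npy',allow_pickle=True).item()
g=lambda x,y,z:at(T,275+(x+.5)/5-.5,150+(y+.5)/5-.5,z)
for n,col,b,f in[('YA','y',(110,415),(97,557)),('BA','b',(210,412),(210,550)),('YB','y',(301,415),(323,557)),('BB','b',(408,352),(397,490))]:
    B=g(*b,.02);F=g(*f,.015);d=(B-F)[:2];yaw=np.arctan2(d[1],d[0]);p0=[*(F[:2]+d/np.hypot(*d)*.057),yaw]
    for cs in([T,S],[T],[S]):
        p,e=fit(cs,SC,col,p0);print(n,np.round(p[:2],4),round(np.degrees(p[2]),1),round(e,1))
C=np.array([g(x,y,.018) for x,y in((130,48),(438,47),(452,241),(136,243))]);print(C.round(4));print('board',C.mean(0),np.degrees(np.arctan2(*(C[0]-C[1]+C[3]-C[2])[[0,1]])), np.degrees(np.arctan2(*(C[0]-C[3]+C[1]-C[2])[[1,0]])))
g2=lambda x,y,z:at(T,135+(x+.5)/5.7-.5,195+(y+.5)/5.7-.5,z)
for n,pts in[('blue',((57,137),(62,318))),('yel',((720,80),(735,265),(540,275),(540,100)))]:
    print(n,np.array([g2(*q,.028) for q in pts]).round(4).tolist())
print('knob',g2(372,305,.195),'flap hinge ends',g2(366,110,.14),g2(375,245,.14))
E
python3 m1.py
python3 - <<'E'
from h import *
a=cv2.imread('pics/scene0.png')
cv2.imwrite('pics/c3.png',cv2.resize(a[150:275,115:265],(720,600),interpolation=cv2.INTER_CUBIC))
E
```

```text
YA [ 0.3898 -0.0044] -6.8 413.7
YA [ 0.3873 -0.0059] -7.7 34.1
YA [ 0.3916 -0.0041] -6.1 370.6
BA [ 0.3939 -0.0745] 0.6 424.4
BA [ 0.3921 -0.0775] -1.2 78.2
BA [ 0.3973 -0.072 ] 4.0 317.5
YB [ 0.391  -0.1439] 8.0 193.8
YB [ 0.3877 -0.1461] 6.9 50.9
YB [ 0.392  -0.1433] 8.3 130.5
BB [ 0.4333 -0.2116] -6.7 368.8
BB [ 0.4298 -0.2125] -9.8 110.2
BB [ 0.4343 -0.2109] -5.7 249.9
[[ 0.6847 -0.0312  0.018 ]
 [ 0.6852 -0.2507  0.018 ]
 [ 0.5452 -0.2514  0.018 ]
 [ 0.545  -0.0311  0.018 ]]
board [ 0.61504089 -0.14109728  0.018     ] -0.08492243259068094 0.1209066324020883
blue [[0.4749, 0.5061, 0.028], [0.3677, 0.498, 0.028]]
yel [[0.5079, 0.1102, 0.028], [0.3982, 0.1023, 0.028], [0.3929, 0.2165, 0.028], [0.4964, 0.2173, 0.028]]
knob [0.3668488  0.29053394 0.195     ] flap hinge ends [0.47456493 0.30406371 0.14      ] [0.40162874 0.29758152 0.14      ]
```

View pics/c3.png

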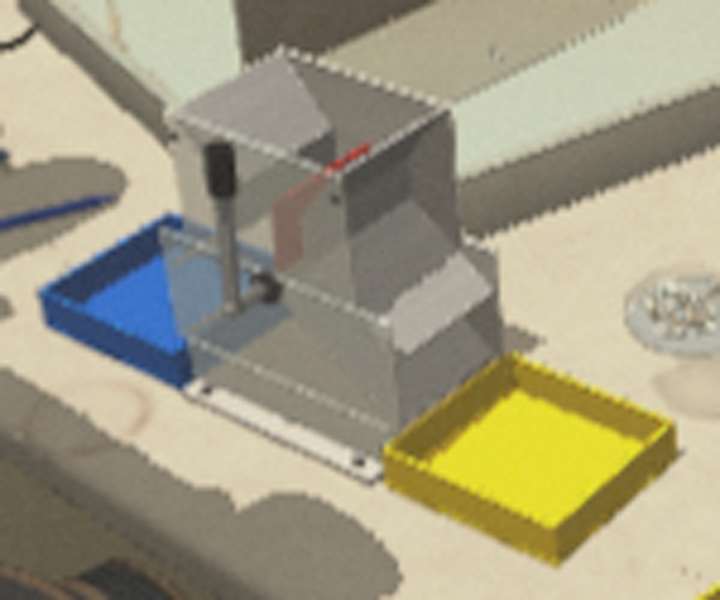

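The scene crop shows the hopper rim corners at (283,50), (170,115), (345,172) and (455,105). The knob top is at (220,145) and the lever is near upright.

```bash
cat > m2.py <<'E'
from fit import *
from scipy.optimize import least_squares
T=np.load('pics/top0.png.npy',allow_pickle=True).item();S=np.load('pics/scene0.png.npy',allow_pickle=True).item()
g=lambda x,y:(115+(x+.5)/4.8-.5,150+(y+.5)/4.8-.5)
P=np.array([g(*q) for q in((283,50),(170,115),(345,172),(455,105))])
for q in P: print('rim',at(S,*q,.19).round(4))
def m(p): return np.array([[p[4],p[3],.19],[-p[4],p[3],.19],[-p[4],-p[3],.19],[p[4],-p[3],.19]])
f=lambda p:(proj(S,place(m(p),p[:3]))-P).ravel()
s=least_squares(f,[.44,.30,.08,.062,.044]);print('chute from rim',s.x.round(4),s.cost)
p=s.x
for n,col,y in(('blue','b',.132),('yel','y',-.132)):
    p0=[*place(np.array([[0,y,0]]),p[:3])[0,:2],p[2]]
    for cs in([T,S],[T]):
        q,e=fit(cs,TR,col,p0);print(n,q.round(4),round(e,1))
k=place(np.array([[-.073,0,.195]]),p[:3]);print('knob upright expect',k,proj(S,k),proj(T,k),'seen scene',g(219,170),'seen top',135+372/5.7,195+305/5.7)
for u in((469,220),(495,228)): print('back',at(T,u[0]/1.5625,u[1]/1.5625,.04))
E
python3 m2.py
```

```text
rim [0.4763 0.371  0.19  ]
rim [0.3872 0.3617 0.19  ]
rim [0.4038 0.2406 0.19  ]
rim [0.4898 0.2461 0.19  ]
chute from rim [0.4394 0.305  0.1094 0.0624 0.0446] 0.3449363478991946
blue [0.4252 0.4488 0.0345] 867.1
blue [0.4248 0.4482 0.0481] 247.7
yel [0.4489 0.1654 0.0735] 70.6
yel [0.4486 0.163  0.0747] 55.9
knob upright expect [[0.36680145 0.29704506 0.195     ]] [[159.80018271 182.66312877]] [[197.60500841 248.11433902]] seen scene (160.22916666666669, 185.02083333333334) seen top 200.26315789473682 248.50877192982455
back [ 0.74520625 -0.02896814  0.04      ]
back [ 0.72631061 -0.0866627   0.04      ]
```

Emit:
play_rows(rows=[{"slide": [0, 0, 0], "delta_rot": [0, 0, -0.975], "fingers": -1}, {"slide": [0, 0, 0], "delta_rot": [0, 0, -0.975], "fingers": -1}, {"slide": [0, 0, 0], "delta_rot": [0, 0, -0.975], "fingers": -1}, {"slide": [0, 0, 0], "delta_rot": [0, 0, -0.975], "fingers": -1}, {"slide": [0, 0, 0], "delta_rot": [0, 0, -0.975], "fingers": -1}, {"slide": [0, 0, 0], "delta_rot": [0, 0, -0.975], "fingers": -1}, {"slide": [0.1, 0.2, 0], "delta_rot": [0, 0, 0], "fingers": -1}, {"slide": [0.1, 0.3, 0], "delta_rot": [0, 0, 0], "fingers": -1}], squeeze=20)

```text
time_s: 1.1
tcp_pos: [0.2889, 0.5532, 0.2254]
eef_rot: [179.9, 0.0, 4.9]
contact_force: [0.3, -0.7, 0.6]
gripper_width: 0.0132
gripper_force: 0.0
```

Emit:
play_rows(rows=[{"slide": [0.1, 0.3, 0], "delta_rot": [0, 0, 0], "fingers": -1}, {"slide": [0.1, 0.3, 0], "delta_rot": [0, 0, 0], "fingers": -1}, {"slide": [0.1, 0.3, 0], "delta_rot": [0, 0, 0], "fingers": -1}, {"slide": [0.1, 0.3, 0], "delta_rot": [0, 0, 0], "fingers": -1}, {"slide": [0, 0, 0.2], "delta_rot": [0, 0, 0], "fingers": -1}, {"slide": [0, 0, 0.17], "delta_rot": [0, 0, 0], "fingers": -1}, {"slide": [0, 0, 0], "delta_rot": [0, 0, 0], "fingers": -1}])

```text
time_s: 1.98
tcp_pos: [0.3632, 0.3779, 0.1693]
eef_rot: [179.8, 0.1, 4.8]
contact_force: [-0.4, 0.5, 0.9]
gripper_width: 0.0005
gripper_force: 0.0
```

Emit:
play_rows(rows=[{"slide": [0, 0.13, 0], "delta_rot": [0, 0, 0], "fingers": -1}, {"slide": [0, 0.13, 0], "delta_rot": [0, 0, 0], "fingers": -1}, {"slide": [0, 0.13, 0], "delta_rot": [0, 0, 0], "fingers": -1}, {"slide": [0, 0.11, 0], "delta_rot": [0, 0, 0], "fingers": -1}, {"slide": [0, 0.04, 0], "delta_rot": [0, 0, 0], "fingers": -1}, {"slide": [0, 0, 0], "delta_rot": [0, 0, 0], "fingers": -1}])

```text
time_s: 2.72
tcp_pos: [0.3709, 0.2983, 0.1713]
eef_rot: [-180.0, -0.0, 4.8]
contact_force: [0.2, 0.5, 0.4]
gripper_width: 0.0002
gripper_force: 0.0
```

```bash
python3 - <<'E'
from h import *
a=snap('scene','s1.png')['image'];b=snap('top','t1.png')['image']
cv2.imwrite('pics/v1.png',np.hstack([cv2.resize(a[130:270,115:255],(400,400),interpolation=cv2.INTER_CUBIC),cv2.resize(b[190:270,160:240],(400,400),interpolation=cv2.INTER_CUBIC)]))
E
```

```text
(no output)
```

View pics/v1.png

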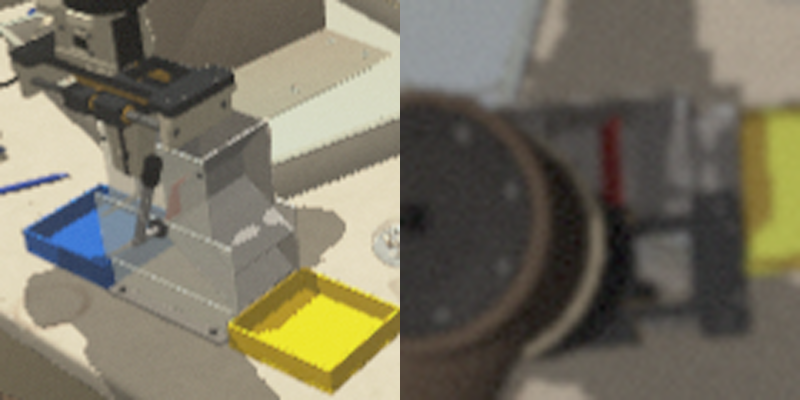

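Left panel: the lever is leaning toward the yellow side, with the knob at (152,170) against the finger. I'll keep pushing until the stop.

Emit:
play_rows(rows=[{"slide": [0, 0.03, 0], "delta_rot": [0, 0, 0], "fingers": -1}, {"slide": [0, 0.03, 0], "delta_rot": [0, 0, 0], "fingers": -1}, {"slide": [0, 0, 0], "delta_rot": [0, 0, 0], "fingers": -1}])

```text
time_s: 3.2
tcp_pos: [0.3714, 0.2893, 0.171]
eef_rot: [180.0, 0.0, 4.8]
contact_force: [0.7, -0.4, -0.3]
gripper_width: 0.0003
gripper_force: 0.0
```

Emit:
play_rows(rows=[{"slide": [0, 0.02, 0], "delta_rot": [0, 0, 0], "fingers": -1}, {"slide": [0, 0, 0], "delta_rot": [0, 0, 0], "fingers": -1}])

```text
time_s: 3.45
tcp_pos: [0.3717, 0.2865, 0.1711]
eef_rot: [180.0, 0.0, 4.8]
contact_force: [-0.5, -0.4, 0.6]
gripper_width: 0.0004
gripper_force: 0.0
```

Emit:
play_rows(rows=[{"slide": [0, 0.02, 0], "delta_rot": [0, 0, 0], "fingers": -1}, {"slide": [0, 0, 0], "delta_rot": [0, 0, 0], "fingers": -1}])

```text
time_s: 3.7
tcp_pos: [0.3719, 0.2835, 0.1711]
eef_rot: [180.0, 0.0, 4.8]
contact_force: [0.5, -0.2, 0.5]
gripper_width: 0.0001
gripper_force: 0.0
```

Emit:
play_rows(rows=[{"slide": [0, 0.02, 0], "delta_rot": [0, 0, 0], "fingers": -1}, {"slide": [0, 0, 0], "delta_rot": [0, 0, 0], "fingers": -1}])

```text
time_s: 3.95
tcp_pos: [0.3725, 0.2821, 0.1715]
eef_rot: [-179.8, -0.1, 4.8]
contact_force: [-1.7, 4.8, 0.2]
gripper_width: 0.0004
gripper_force: 2.2
```

Emit:
play_rows(rows=[{"slide": [0, 0.02, 0], "delta_rot": [0, 0, 0], "fingers": -1}, {"slide": [0, 0, 0], "delta_rot": [0, 0, 0], "fingers": -1}])

```text
time_s: 4.2
tcp_pos: [0.3733, 0.2812, 0.1722]
eef_rot: [-179.6, -0.2, 4.8]
contact_force: [-2.3, 11.2, 0.6]
gripper_width: 0.0003
gripper_force: 4.9
```

Emit:
play_rows(rows=[{"slide": [0, 0.02, 0], "delta_rot": [0, 0, 0], "fingers": -1}, {"slide": [0, 0, 0], "delta_rot": [0, 0, 0], "fingers": -1}])

```text
time_s: 4.45
tcp_pos: [0.3742, 0.2802, 0.173]
eef_rot: [-179.4, -0.3, 4.9]
contact_force: [-3.3, 15.5, 1.6]
gripper_width: 0.0008
gripper_force: 7.4
```

```bash
python3 - <<'E'
from h import *
a=snap('scene','s2.png')['image'];b=snap('top','t2.png')['image']
cv2.imwrite('pics/v2.png',np.hstack([cv2.resize(a[130:270,115:255],(400,400),interpolation=cv2.INTER_CUBIC),cv2.resize(b[190:270,160:240],(400,400),interpolation=cv2.INTER_CUBIC)]))
print(r.get_state()['contact_force'])
E
```

```text
[-3.32833106 15.61663672  1.57666319]
```

View pics/v2.png

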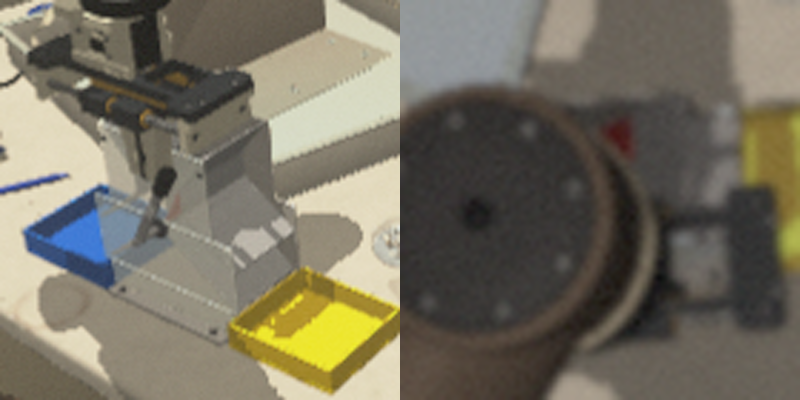

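Lever is at its stop: 11–15 N and the red flap is fully over to -y in both panels. Next is the left blue scoop.

Emit:
play_rows(rows=[{"slide": [0, -0.13, 0], "delta_rot": [0, 0, 0], "fingers": -1}, {"slide": [0, 0, -0.27], "delta_rot": [0, 0, 0.52], "fingers": -1}, {"slide": [0, 0, -0.27], "delta_rot": [0, 0, 0.52], "fingers": -0.1}, {"slide": [0.06, 0.25, 0], "delta_rot": [0, 0, 0], "fingers": -0.1}, {"slide": [0.06, 0.32, 0], "delta_rot": [0, 0, 0], "fingers": -0.1}, {"slide": [0.06, 0.32, 0], "delta_rot": [0, 0, 0], "fingers": -0.1}, {"slide": [0.06, 0.32, 0], "delta_rot": [0, 0, 0], "fingers": -0.1}, {"slide": [0.06, 0.32, 0], "delta_rot": [0, 0, 0], "fingers": -0.1}])

```text
time_s: 5.55
tcp_pos: [0.416, 0.063, 0.2518]
eef_rot: [179.9, 0.1, 0.1]
contact_force: [0.8, 0.4, 0.1]
gripper_width: 0.0395
gripper_force: 0.0
```

```bash
cat > m3.py <<'E'
import sys
from fit import *
n=sys.argv[1]; use=sys.argv[2] if len(sys.argv)>2 else 'TS'
P=dict(YA=(.389,-.005,-.12),BA=(.393,-.0755,0),YB=(.390,-.145,.13),BB=(.432,-.212,-.13))
T=snap('top','tt.png');S=snap('scene','ss.png')
for k in n.split(','):
    p,e=fit([dict(T=T,S=S)[u] for u in use],SC,k[0].lower(),P[k]);print(k,p[:2].round(4),np.degrees(p[2]).round(1),round(e))
    f=place(np.array([[.050,0,0]]),p)[0]; print(' fin',f[:2].round(4))
s=r.get_state();print(s['tcp_pos'].round(4),s['eef_rot'].round(1),s['gripper_width'],s['joints'].round(0))
E
python3 m3.py YA,BA,YB,BB
```

```text
YA [ 0.39   -0.0043] -6.6 525
 fin [ 0.4396 -0.01  ]
BA [ 0.3946 -0.074 ] 3.0 465
 fin [ 0.4445 -0.0714]
YB [ 0.3912 -0.1437] 8.4 190
 fin [ 0.4406 -0.1364]
BB [ 0.4327 -0.2109] -7.0 385
 fin [ 0.4824 -0.217 ]
[0.4159 0.0611 0.2517] [ 1.799e+02  1.000e-01 -2.000e-01] 0.03964404594168718 [ 36.  -5. -27.   0. -69.  54.]
```

Emit:
play_rows(rows=[{"slide": [0.06, 0.3, 0], "delta_rot": [0, 0, 0], "fingers": -0.1}, {"slide": [0.06, 0.3, 0], "delta_rot": [0, 0, 0], "fingers": -0.1}, {"slide": [0.07, 0.3, 0.2], "delta_rot": [0, 0, 0], "fingers": -0.1}, {"slide": [0, 0, 0.35], "delta_rot": [0, 0, 0], "fingers": -0.1}, {"slide": [0, 0, 0.35], "delta_rot": [0, 0, 0], "fingers": -0.1}, {"slide": [0, 0, 0.35], "delta_rot": [0, 0, 0], "fingers": -0.1}, {"slide": [0, 0, 0.23], "delta_rot": [0, 0, 0], "fingers": -0.1}, {"slide": [0, 0, 0], "delta_rot": [0, 0, 0], "fingers": -0.1}])

```text
time_s: 6.65
tcp_pos: [0.4427, -0.0705, 0.0277]
eef_rot: [179.9, 0.4, 0.1]
contact_force: [-0.4, -0.2, 0.7]
gripper_width: 0.0395
gripper_force: 0.0
```

Emit:
play_rows(rows=[{"slide": [0, 0, 0], "delta_rot": [0, 0, 0], "fingers": -1}, {"slide": [0, 0, 0], "delta_rot": [0, 0, 0], "fingers": -1}, {"slide": [0, 0, 0], "delta_rot": [0, 0, 0], "fingers": -1}, {"slide": [0, 0, 0], "delta_rot": [0, 0, 0], "fingers": -1}, {"slide": [0, 0, -0.03], "delta_rot": [0, 0, 0], "fingers": -1}, {"slide": [0, 0, -0.07], "delta_rot": [0, 0, 0], "fingers": -1}], squeeze=40)

```text
time_s: 7.4
tcp_pos: [0.4444, -0.0704, 0.0453]
eef_rot: [180.0, 0.1, 0.0]
contact_force: [-0.9, 0.2, -0.9]
gripper_width: 0.0096
gripper_force: 40.0
```

Emit:
play_rows(rows=[{"slide": [0, 0, -0.1], "delta_rot": [0, 0, 0], "fingers": -1}, {"slide": [0, 0, -0.17], "delta_rot": [0, 0, 0], "fingers": -1}, {"slide": [0, 0, -0.2], "delta_rot": [0, 0, -0.4], "fingers": -1}, {"slide": [0, 0, -0.2], "delta_rot": [0, 0, -0.8], "fingers": -1}, {"slide": [0, 0, -0.2], "delta_rot": [0, 0, -0.8], "fingers": -1}, {"slide": [0, 0, -0.2], "delta_rot": [0, 0, -0.8], "fingers": -1}, {"slide": [0, 0, -0.15], "delta_rot": [0, 0, -0.8], "fingers": -1}, {"slide": [0, 0, -0.05], "delta_rot": [0, 0, -0.8], "fingers": -1}])

```text
time_s: 8.4
tcp_pos: [0.4453, -0.0703, 0.2378]
eef_rot: [180.0, -0.2, 20.3]
contact_force: [-0.6, 0.3, -0.4]
gripper_width: 0.0099
gripper_force: 40.0
```

Emit:
play_rows(rows=[{"slide": [0, 0, 0], "delta_rot": [0, 0, -0.7], "fingers": -1}, {"slide": [0, 0, 0], "delta_rot": [0, 0, -0.35], "fingers": -1}, {"slide": [0.07, -0.09, 0], "delta_rot": [0, 0, 0], "fingers": -1}, {"slide": [0.14, -0.18, 0], "delta_rot": [0, 0, 0], "fingers": -1}, {"slide": [0.18, -0.23, 0], "delta_rot": [0, 0, 0], "fingers": -1}, {"slide": [0.18, -0.23, 0], "delta_rot": [0, 0, 0], "fingers": -1}, {"slide": [0.18, -0.23, 0], "delta_rot": [0, 0, 0], "fingers": -1}, {"slide": [0.18, -0.23, 0], "delta_rot": [0, 0, 0], "fingers": -1}])

```text
time_s: 9.4
tcp_pos: [0.4957, 0.1528, 0.2356]
eef_rot: [180.0, 0.0, 25.0]
contact_force: [1.0, -0.4, -1.6]
gripper_width: 0.0098
gripper_force: 40.0
```

Emit:
play_rows(rows=[{"slide": [0.18, -0.23, 0], "delta_rot": [0, 0, 0], "fingers": -1}, {"slide": [0.18, -0.23, 0], "delta_rot": [0, 0, 0], "fingers": -1}, {"slide": [0.18, -0.23, 0], "delta_rot": [0, 0, 0], "fingers": -1}, {"slide": [0.18, -0.23, 0], "delta_rot": [0, 0, 0], "fingers": -1}, {"slide": [0.11, -0.14, 0], "delta_rot": [0, 0, 0], "fingers": -1}, {"slide": [0.05, -0.07, 0], "delta_rot": [0, 0, 0], "fingers": -1}, {"slide": [0, 0, 0], "delta_rot": [0, 0, 0], "fingers": -1}])

```text
time_s: 10.28
tcp_pos: [0.5432, 0.3606, 0.2349]
eef_rot: [180.0, 0.1, 25.1]
contact_force: [-1.0, 0.2, -0.1]
gripper_width: 0.0099
gripper_force: 40.0
```

```bash
python3 - <<'E'
from h import *
a=snap('scene','s3.png')['image']
cv2.imwrite('pics/v3.png',cv2.resize(a[60:270,90:370],(800,600),interpolation=cv2.INTER_CUBIC))
s=r.get_state();print(s['tcp_pos'].round(4),s['eef_rot'].round(1),s['joints'].round(0))
E
```

```text
[0.5432 0.3598 0.2352] [180.   0.  25.] [ 51.  18.  -2.  -0. -70.  64.]
```

View pics/v3.png

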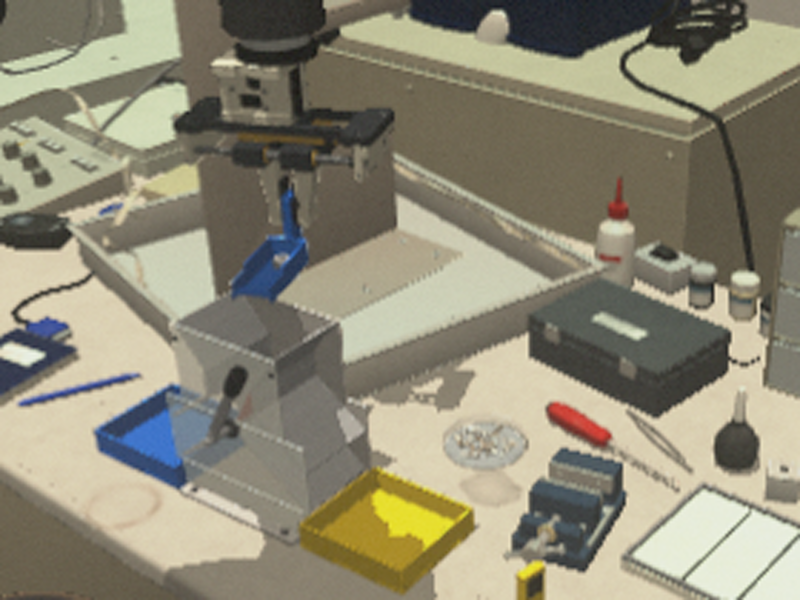

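The picture shows the scoop with its nut, nose over the hopper at (250,295), and the flap leaning to yellow. I'll tip it about the nose.

Emit:
play_rows(rows=[{"slide": [-0.017, 0, 0.024], "delta_rot": [0, 1, 0], "fingers": -1}, {"slide": [-0.017, 0, -0.056], "delta_rot": [0, 1, 0], "fingers": -1}, {"slide": [-0.017, 0, -0.056], "delta_rot": [0, 1, 0], "fingers": -1}, {"slide": [-0.017, 0, -0.056], "delta_rot": [0, 1, 0], "fingers": -1}, {"slide": [-0.017, 0, -0.056], "delta_rot": [0, 1, 0], "fingers": -1}, {"slide": [-0.017, 0, -0.056], "delta_rot": [0, 1, 0], "fingers": -1}, {"slide": [-0.017, 0, -0.056], "delta_rot": [0, 1, 0], "fingers": -1}, {"slide": [-0.017, 0, -0.056], "delta_rot": [0, 1, 0], "fingers": -1}])

```text
time_s: 11.32
tcp_pos: [0.5092, 0.3436, 0.2827]
eef_rot: [-179.9, -36.7, 25.0]
contact_force: [4.3, -1.5, 1.7]
gripper_width: 0.0098
gripper_force: 40.0
```

Emit:
play_rows(rows=[{"slide": [-0.017, 0, -0.056], "delta_rot": [0, 1, 0], "fingers": -1}, {"slide": [-0.017, 0, -0.056], "delta_rot": [0, 1, 0], "fingers": -1}, {"slide": [-0.017, 0, -0.056], "delta_rot": [0, 1, 0], "fingers": -1}, {"slide": [-0.017, 0, -0.056], "delta_rot": [0, 1, 0], "fingers": -1}, {"slide": [-0.017, 0, -0.056], "delta_rot": [0, 1, 0], "fingers": -1}, {"slide": [0, 0, 0], "delta_rot": [0, 0, 0], "fingers": -1}, {"slide": [0, 0, 0], "delta_rot": [0, 0, 0], "fingers": -1}, {"slide": [0, 0, 0], "delta_rot": [0, 0, 0], "fingers": -1}])

```text
time_s: 12.32
tcp_pos: [0.4807, 0.338, 0.3718]
eef_rot: [177.9, -51.6, 24.8]
contact_force: [1.0, 0.8, -0.7]
gripper_width: 0.0099
gripper_force: 40.0
```

```bash
python3 - <<'E'
from h import *
a=snap('scene','s4.png')['image']
cv2.imwrite('pics/v4.png',cv2.resize(a[60:270,90:370],(800,600),interpolation=cv2.INTER_CUBIC))
s=r.get_state();print(s['tcp_pos'].round(4),s['eef_rot'].round(1),s['joints'].round(0))
E
```

```text
[0.4807 0.338  0.3718] [177.9 -51.6  24.8] [ 44. -16. -58.  95. -17. -18.]
```

View pics/v4.png

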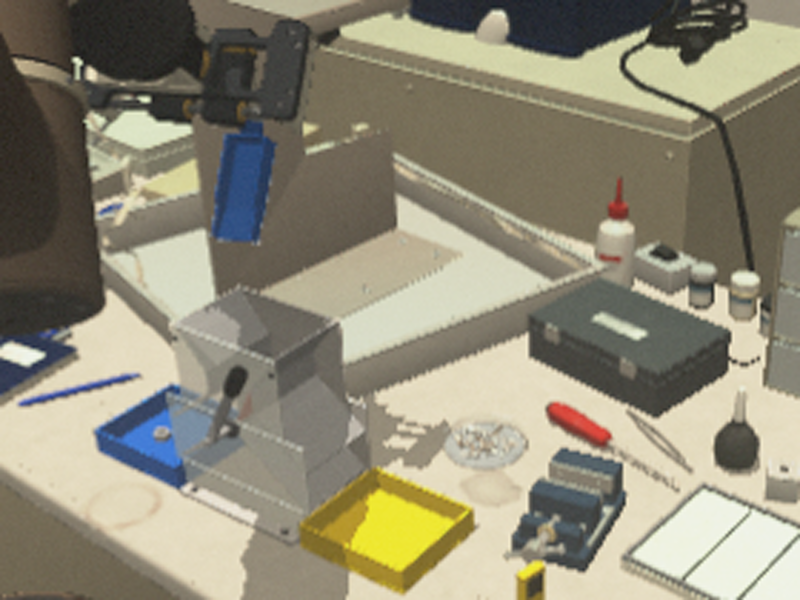

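The picture shows the nut in the blue tray at (160,433) and an empty scoop. The arm hit the j3/j4 limits near full tilt, so the next pours will tip sideways (yaw -60). Untilting now.

Emit:
play_rows(rows=[{"slide": [0.03, 0, 0.03], "delta_rot": [0, -0.5, 0], "fingers": -1}, {"slide": [0.05, 0, 0.03], "delta_rot": [0, -1, 0], "fingers": -1}, {"slide": [0.05, 0, 0.03], "delta_rot": [0, -1, 0], "fingers": -1}, {"slide": [0.05, 0, 0.03], "delta_rot": [0, -1, 0], "fingers": -1}, {"slide": [0.05, 0, 0.03], "delta_rot": [0, -1, 0], "fingers": -1}, {"slide": [0.05, 0, 0.03], "delta_rot": [0, -1, 0], "fingers": -1}])

```text
time_s: 13.12
tcp_pos: [0.5271, 0.3571, 0.3832]
eef_rot: [178.5, -27.6, 23.7]
contact_force: [0.2, 0.3, -0.1]
gripper_width: 0.0095
gripper_force: 40.0
```

```bash
python3 - <<'E'
from h import *
s=r.get_state();print(s['tcp_pos'].round(4),s['eef_rot'].round(1),s['joints'].round(0))
E
```

```text
[0.5271 0.3571 0.3832] [178.5 -27.6  23.7] [ 61.  -3. -22.  23. -52.  41.]
```

Emit:
play_rows(rows=[{"slide": [0.03, 0, 0], "delta_rot": [0, -1, 0], "fingers": -1}, {"slide": [0.03, 0, 0], "delta_rot": [0, -1, 0], "fingers": -1}, {"slide": [0.03, 0, 0], "delta_rot": [0, -1, 0], "fingers": -1}, {"slide": [0.03, 0, 0], "delta_rot": [0, -1, 0], "fingers": -1}, {"slide": [0.03, 0, 0], "delta_rot": [0, -1, 0], "fingers": -1}, {"slide": [0.03, 0, 0], "delta_rot": [0.33, -1, 0], "fingers": -1}, {"slide": [0, 0, 0.15], "delta_rot": [0, 0, 0.5], "fingers": -1}, {"slide": [0, 0, 0.15], "delta_rot": [0, 0, 0.9], "fingers": -1}])

```text
time_s: 14.12
tcp_pos: [0.5519, 0.3666, 0.3441]
eef_rot: [-179.8, -0.1, 16.4]
contact_force: [0.4, -0.8, -0.5]
gripper_width: 0.0098
gripper_force: 40.0
```

Emit:
play_rows(rows=[{"slide": [0, 0, 0.15], "delta_rot": [0, 0, 0.95], "fingers": -1}, {"slide": [0, 0, 0.15], "delta_rot": [0, 0, 0.95], "fingers": -1}, {"slide": [0, 0, 0.15], "delta_rot": [0, 0, 0.95], "fingers": -1}, {"slide": [0, 0, 0], "delta_rot": [0, 0, 0.9], "fingers": -1}, {"slide": [0, 0, 0], "delta_rot": [0, 0, 0], "fingers": -1}])

```text
time_s: 14.75
tcp_pos: [0.5515, 0.3668, 0.2776]
eef_rot: [-179.8, -0.1, -0.6]
contact_force: [-0.3, 0.3, -0.0]
gripper_width: 0.0102
gripper_force: 40.0
```

```bash
cat > go.py <<'E'
import sys
from h import *
from scipy.spatial.transform import Rotation as Ro
s=r.get_state();R=Ro.from_euler('xyz',s['eef_rot'],degrees=True);print(s['tcp_pos'].round(4),s['eef_rot'].round(2),s['joints'].round(0),round(s['gripper_width'],4))
if len(sys.argv)>3:
    t=np.array([float(x) for x in sys.argv[1:4]]);print('slide units',(R.inv().apply(t-s['tcp_pos'])/.15).round(3))
if len(sys.argv)>4:
    G=Ro.from_euler('xyz',[180,0,float(sys.argv[4])],degrees=True)
    print('rot units',((R.inv()*G).as_rotvec()/.08).round(2),'slide after rot',(G.inv().apply(t-s['tcp_pos'])/.15).round(3))
E
python3 go.py .6625 -.115 .2 0
```

```text
[0.5515 0.3668 0.2776] [-1.7981e+02 -1.2000e-01 -5.9000e-01] [ 50.  18.   3.  -0. -75.  39.] 0.0102
slide units [0.772 3.206 0.508]
rot units [-0.04 -0.03 -0.13] slide after rot [0.74  3.212 0.518]
```

Emit:
play_rows(rows=[{"slide": [0.09, 0.3, 0], "delta_rot": [0, 0, -0.13], "fingers": -1}, {"slide": [0.09, 0.38, 0], "delta_rot": [0, 0, 0], "fingers": -1}, {"slide": [0.09, 0.39, 0], "delta_rot": [0, 0, 0], "fingers": -1}, {"slide": [0.09, 0.39, 0], "delta_rot": [0, 0, 0], "fingers": -1}, {"slide": [0.09, 0.39, 0], "delta_rot": [0, 0, 0], "fingers": -1}, {"slide": [0.09, 0.39, 0.1], "delta_rot": [0, 0, 0], "fingers": -1}, {"slide": [0.09, 0.39, 0.1], "delta_rot": [0, 0, 0], "fingers": -1}, {"slide": [0.09, 0.38, 0.2], "delta_rot": [0, 0, 0], "fingers": -1}])

```text
time_s: 15.75
tcp_pos: [0.6597, -0.0837, 0.2194]
eef_rot: [-179.7, -0.4, 0.1]
contact_force: [1.8, 0.8, -0.3]
gripper_width: 0.0098
gripper_force: 40.0
```

Emit:
play_rows(rows=[{"slide": [0, 0.19, 0.2], "delta_rot": [0, 0, 0], "fingers": -1}, {"slide": [0, 0, 0.3], "delta_rot": [0, 0, 0], "fingers": -1}, {"slide": [0, 0, 0.2], "delta_rot": [0, 0, 0], "fingers": -1}, {"slide": [0, 0, 0], "delta_rot": [0, 0, 0], "fingers": -1}])

```text
time_s: 16.25
tcp_pos: [0.6572, -0.1099, 0.1108]
eef_rot: [-179.7, 0.1, 0.0]
contact_force: [-0.4, -0.7, -0.2]
gripper_width: 0.0096
gripper_force: 40.0
```

```bash
python3 go.py .6625 -.115 .041 0; python3 - <<'E'
from h import *
a=snap('scene','s5.png')['image'];b=snap('top','t5.png')['image']
cv2.imwrite('pics/v5.png',np.hstack([cv2.resize(a[220:350,230:420],(438,300),interpolation=cv2.INTER_CUBIC),cv2.resize(b[150:250,280:380],(300,300),interpolation=cv2.INTER_CUBIC)]))
E
```

```text
[ 0.6572 -0.1099  0.1108] [-1.7974e+02  1.0000e-01  4.0000e-02] [  7.  25.  -9.  -0. -57.  83.] 0.0096
slide units [0.036 0.036 0.465]
rot units [-0.06  0.02  0.01] slide after rot [0.036 0.034 0.465]
```

View pics/v5.png

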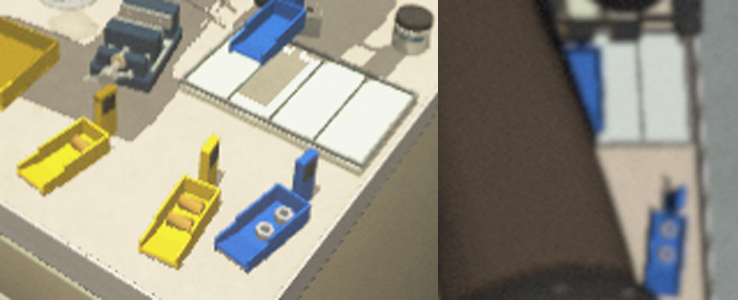

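Scoop held level above the second bay; the other three scoops are where they were.

Emit:
play_rows(rows=[{"slide": [0.036, 0.035, 0], "delta_rot": [0, 0, 0], "fingers": -1}, {"slide": [0, 0, 0.2], "delta_rot": [0, 0, 0], "fingers": -1}, {"slide": [0, 0, 0.16], "delta_rot": [0, 0, 0], "fingers": -1}, {"slide": [0, 0, 0.06], "delta_rot": [0, 0, 0], "fingers": -1}, {"slide": [0, 0, 0.03], "delta_rot": [0, 0, 0], "fingers": -1}, {"slide": [0, 0, 0], "delta_rot": [0, 0, 0], "fingers": -1}])

```text
time_s: 17.1
tcp_pos: [0.665, -0.1145, 0.0469]
eef_rot: [-179.7, -0.3, 0.0]
contact_force: [0.5, 0.1, -0.2]
gripper_width: 0.0097
gripper_force: 40.0
```

```bash
python3 go.py .6625 -.115 .041 0
```

```text
[ 0.665  -0.1145  0.0469] [-1.7973e+02 -2.7000e-01  2.0000e-02] [  7.  29. -11.  -0. -50.  84.] 0.0097
slide units [-0.017  0.003  0.039]
rot units [-0.06 -0.06  0.  ] slide after rot [-0.017  0.003  0.039]
```

Emit:
play_rows(rows=[{"slide": [-0.015, 0, 0.025], "delta_rot": [0, 0, 0], "fingers": -1}, {"slide": [0, 0, 0.012], "delta_rot": [0, 0, 0], "fingers": -1}, {"slide": [0, 0, 0], "delta_rot": [0, 0, 0], "fingers": -0.5}, {"slide": [0, 0, 0], "delta_rot": [0, 0, 0], "fingers": -0.3}, {"slide": [0, 0, 0], "delta_rot": [0, 0, 0], "fingers": -0.3}, {"slide": [0, 0, -0.2], "delta_rot": [0, 0, 0], "fingers": -0.3}, {"slide": [0, 0, -0.35], "delta_rot": [0, 0, 0], "fingers": -0.1}, {"slide": [0, 0, -0.4], "delta_rot": [0, 0, 0], "fingers": -0.1}])

```text
time_s: 18.1
tcp_pos: [0.6609, -0.1152, 0.1834]
eef_rot: [-179.7, -0.1, 0.0]
contact_force: [1.1, -0.7, 1.0]
gripper_width: 0.0391
gripper_force: 0.0
```

```bash
python3 m3.py BB,YB; python3 - <<'E'
from fit import *
S=np.load('pics/ss.png.npy',allow_pickle=True).item();T=np.load('pics/tt.png.npy',allow_pickle=True).item()
print(fit([S],SC,'b',(.6125,-.115,0,.012)))
S0=S
# board from scene white mask
h=cv2.cvtColor(np.load('pics/scene0.png.npy',allow_pickle=True).item()['image'],cv2.COLOR_BGR2HSV)
E
python3 go.py .482 -.2165 .16 -7.5
```

```text
BB [ 0.4334 -0.2109] -5.7 478
 fin [ 0.4831 -0.2159]
YB [ 0.3927 -0.1434] 8.4 507
 fin [ 0.4422 -0.1361]
[ 0.6655 -0.1157  0.1912] [-1.798e+02 -9.000e-01  1.000e-01] 0.03906320815766735 [  7.  21.  -3.  -0. -65.  84.]
(array([ 0.61589062, -0.11028754,  0.0560171 ]), np.float64(173.22976684570312))
[ 0.6655 -0.1157  0.1912] [-1.7978e+02 -8.9000e-01  6.0000e-02] [  7.  21.  -3.  -0. -65.  84.] 0.0391
slide units [-1.227  0.672  0.186]
rot units [-0.06 -0.19  1.65] slide after rot [-1.125  0.826  0.208]
```

Emit:
play_rows(rows=[{"slide": [0, 0, 0], "delta_rot": [0, 0, 0.8], "fingers": -0.1}, {"slide": [0, 0, 0], "delta_rot": [0, -0.1, 0.8], "fingers": -0.1}, {"slide": [-0.28, 0.2, 0], "delta_rot": [0, 0, 0], "fingers": -0.1}, {"slide": [-0.28, 0.21, 0], "delta_rot": [0, 0, 0], "fingers": -0.1}, {"slide": [-0.28, 0.21, 0], "delta_rot": [0, 0, 0], "fingers": -0.1}, {"slide": [-0.28, 0.21, 0], "delta_rot": [0, 0, 0], "fingers": -0.1}, {"slide": [0, 0, 0.3], "delta_rot": [0, 0, 0], "fingers": -0.1}, {"slide": [0, 0, 0], "delta_rot": [0, 0, 0], "fingers": -0.1}])

```text
time_s: 19.2
tcp_pos: [0.4764, -0.2169, 0.1361]
eef_rot: [-179.7, 0.6, -7.4]
contact_force: [-0.2, 0.6, -0.2]
gripper_width: 0.0396
gripper_force: 0.0
```

```bash
python3 go.py .482 -.216 .028 -7
```

```text
[ 0.4764 -0.2169  0.1361] [-179.7     0.59   -7.4 ] [ -3.  11. -25.  -0. -54.  86.] 0.0396
slide units [ 0.044 -0.007  0.72 ]
rot units [-0.07  0.13 -0.09] slide after rot [ 0.036 -0.011  0.72 ]
```

Emit:
play_rows(rows=[{"slide": [0.036, -0.01, 0.25], "delta_rot": [0, 0.1, -0.09], "fingers": -0.1}, {"slide": [0, 0, 0.3], "delta_rot": [0, 0, 0], "fingers": -0.1}, {"slide": [0, 0, 0.17], "delta_rot": [0, 0, 0], "fingers": -0.1}, {"slide": [0, 0, 0], "delta_rot": [0, 0, 0], "fingers": -0.1}, {"slide": [0, 0, 0], "delta_rot": [0, 0, 0], "fingers": -1}, {"slide": [0, 0, 0], "delta_rot": [0, 0, 0], "fingers": -1}, {"slide": [0, 0, 0], "delta_rot": [0, 0, 0], "fingers": -1}, {"slide": [0, 0, 0], "delta_rot": [0, 0, 0], "fingers": -1}])

```text
time_s: 20.2
tcp_pos: [0.4851, -0.2157, 0.0311]
eef_rot: [-179.7, -0.2, -6.9]
contact_force: [-0.7, 0.4, 5.6]
gripper_width: 0.0098
gripper_force: 40.0
```

Emit:
play_rows(rows=[{"slide": [0, 0, -0.05], "delta_rot": [0, 0, 0], "fingers": -1}, {"slide": [0, 0, -0.15], "delta_rot": [0, 0, 0], "fingers": -1}, {"slide": [0, 0, -0.2], "delta_rot": [0, 0, 0], "fingers": -1}, {"slide": [0, 0, -0.25], "delta_rot": [0, 0, 0.5], "fingers": -1}, {"slide": [0, 0, -0.25], "delta_rot": [0, 0, 0.8], "fingers": -1}, {"slide": [0, 0, -0.25], "delta_rot": [0, 0, 0.9], "fingers": -1}, {"slide": [0, 0, -0.2], "delta_rot": [0, 0, 0.9], "fingers": -1}, {"slide": [0, 0, -0.11], "delta_rot": [0, 0, 0.9], "fingers": -1}])

```text
time_s: 21.2
tcp_pos: [0.4839, -0.2167, 0.2515]
eef_rot: [-179.6, -0.2, -25.4]
contact_force: [-0.1, 0.5, -1.6]
gripper_width: 0.0101
gripper_force: 40.0
```

Emit:
play_rows(rows=[{"slide": [0, 0, 0], "delta_rot": [0, 0, 0.95], "fingers": -1}, {"slide": [0, 0, 0], "delta_rot": [0, 0, 0.95], "fingers": -1}, {"slide": [0, 0, 0], "delta_rot": [0, 0, 0.95], "fingers": -1}, {"slide": [0, 0, 0], "delta_rot": [0, 0, 0.95], "fingers": -1}, {"slide": [0, 0, 0], "delta_rot": [0, 0, 0.95], "fingers": -1}, {"slide": [0, 0, 0], "delta_rot": [0, 0, 0.95], "fingers": -1}, {"slide": [0, 0, 0], "delta_rot": [0, 0, 0.95], "fingers": -1}, {"slide": [0, 0, 0], "delta_rot": [0, 0, 0.95], "fingers": -1}])

```text
time_s: 22.2
tcp_pos: [0.4833, -0.2166, 0.2494]
eef_rot: [-179.7, 0.2, -60.2]
contact_force: [0.0, -0.2, -1.2]
gripper_width: 0.0094
gripper_force: 40.0
```

```bash
python3 go.py .4955 .206 .235 -60
```

```text
[ 0.4833 -0.2166  0.2494] [-1.7971e+02  1.5000e-01 -6.0240e+01] [ -3.   6. -15.  -0. -68.  33.] 0.0094
slide units [-2.405 -1.468  0.11 ]
rot units [-0.06  0.03 -0.05] slide after rot [-2.399 -1.479  0.096]
```

Emit:
play_rows(rows=[{"slide": [-0.1, -0.06, 0], "delta_rot": [0, 0, 0], "fingers": -1}, {"slide": [-0.19, -0.12, 0], "delta_rot": [0, 0, 0], "fingers": -1}, {"slide": [-0.24, -0.15, 0], "delta_rot": [0, 0, 0], "fingers": -1}, {"slide": [-0.24, -0.15, 0], "delta_rot": [0, 0, 0], "fingers": -1}, {"slide": [-0.24, -0.15, 0], "delta_rot": [0, 0, 0], "fingers": -1}, {"slide": [-0.24, -0.15, 0], "delta_rot": [0, 0, 0], "fingers": -1}, {"slide": [-0.24, -0.15, 0], "delta_rot": [0, 0, 0], "fingers": -1}, {"slide": [-0.24, -0.15, 0], "delta_rot": [0, 0, 0], "fingers": -1}])

```text
time_s: 23.2
tcp_pos: [0.494, 0.091, 0.251]
eef_rot: [-179.7, 0.1, -60.0]
contact_force: [-0.2, -1.0, -1.1]
gripper_width: 0.0096
gripper_force: 40.0
```

Emit:
play_rows(rows=[{"slide": [-0.22, -0.14, 0], "delta_rot": [0, 0, 0], "fingers": -1}, {"slide": [-0.19, -0.12, 0], "delta_rot": [0, 0, 0], "fingers": -1}, {"slide": [-0.14, -0.08, 0.05], "delta_rot": [0, 0, 0], "fingers": -1}, {"slide": [-0.09, -0.06, 0.05], "delta_rot": [0, 0, 0], "fingers": -1}, {"slide": [-0.03, -0.02, 0], "delta_rot": [0, 0, 0], "fingers": -1}, {"slide": [0, 0, 0], "delta_rot": [0, 0, 0], "fingers": -1}])

```text
time_s: 23.95
tcp_pos: [0.4993, 0.2075, 0.2363]
eef_rot: [-179.7, 0.1, -60.1]
contact_force: [-0.1, -0.0, -0.7]
gripper_width: 0.0099
gripper_force: 40.0
```

```bash
python3 go.py .4955 .206 .228 -60
```

```text
[0.4993 0.2075 0.2363] [-1.7971e+02  1.2000e-01 -6.0060e+01] [ 43.   7. -16.  -0. -67. -13.] 0.0099
slide units [-0.004  0.027  0.055]
rot units [-0.06  0.03 -0.01] slide after rot [-0.004  0.027  0.056]
```

Tilt in two stages, checking joints in between.

Emit:
play_rows(rows=[{"slide": [-0.017, 0.027, 0], "delta_rot": [0, 1, 0], "fingers": -1}, {"slide": [-0.017, 0, -0.056], "delta_rot": [0, 1, 0], "fingers": -1}, {"slide": [-0.017, 0, -0.056], "delta_rot": [0, 1, 0], "fingers": -1}, {"slide": [-0.017, 0, -0.056], "delta_rot": [0, 1, 0], "fingers": -1}, {"slide": [-0.017, 0, -0.056], "delta_rot": [0, 1, 0], "fingers": -1}, {"slide": [-0.017, 0, -0.056], "delta_rot": [0, 1, 0], "fingers": -1}, {"slide": [-0.017, 0, -0.056], "delta_rot": [0, 1, 0], "fingers": -1}])

```text
time_s: 24.82
tcp_pos: [0.4805, 0.2317, 0.281]
eef_rot: [-179.6, -32.1, -60.4]
contact_force: [0.7, -0.2, -0.2]
gripper_width: 0.0098
gripper_force: 40.0
```

```bash
python3 go.py
```

```text
[0.4805 0.2317 0.281 ] [-179.56  -32.07  -60.37] [ 65.   9. -25.  27. -77. -46.] 0.0098
```

Emit:
play_rows(rows=[{"slide": [-0.017, 0, -0.056], "delta_rot": [0, 1, 0], "fingers": -1}, {"slide": [-0.017, 0, -0.056], "delta_rot": [0, 1, 0], "fingers": -1}, {"slide": [-0.017, 0, -0.056], "delta_rot": [0, 1, 0], "fingers": -1}, {"slide": [-0.017, 0, -0.056], "delta_rot": [0, 1, 0], "fingers": -1}, {"slide": [-0.017, 0, -0.056], "delta_rot": [0, 1, 0], "fingers": -1}, {"slide": [-0.017, 0, -0.056], "delta_rot": [0, 1, 0], "fingers": -1}, {"slide": [0, 0, 0], "delta_rot": [0, 0, 0], "fingers": -1}, {"slide": [0, 0, 0], "delta_rot": [0, 0, 0], "fingers": -1}])

```text
time_s: 25.82
tcp_pos: [0.4578, 0.2711, 0.3061]
eef_rot: [-179.4, -59.4, -60.7]
contact_force: [0.3, 0.7, -0.6]
gripper_width: 0.0102
gripper_force: 40.0
```

Emit:
play_rows(rows=[{"slide": [0, 0, 0], "delta_rot": [0, 0, 0], "fingers": -1}, {"slide": [0, 0, 0], "delta_rot": [0, 0, 0], "fingers": -1}, {"slide": [0, 0, 0], "delta_rot": [0, 0, 0], "fingers": -1}, {"slide": [0, 0, 0], "delta_rot": [0, 0, 0], "fingers": -1}])

```text
time_s: 26.32
tcp_pos: [0.4576, 0.2714, 0.306]
eef_rot: [-179.4, -59.4, -60.6]
contact_force: [0.3, -0.2, -0.3]
gripper_width: 0.0098
gripper_force: 40.0
```

```bash
python3 go.py; python3 - <<'E'
from h import *
a=snap('scene','s6.png')['image'];b=snap('top','t6.png')['image']
cv2.imwrite('pics/v6.png',np.hstack([cv2.resize(a[80:270,110:300],(440,440),interpolation=cv2.INTER_CUBIC),cv2.resize(b[180:270,130:220],(360,440),interpolation=cv2.INTER_CUBIC)]))
E
```

```text
[0.4576 0.2714 0.306 ] [-179.39  -59.44  -60.62] [ 76.  20. -27.  37. -93. -62.] 0.0098
```

View pics/v6.png

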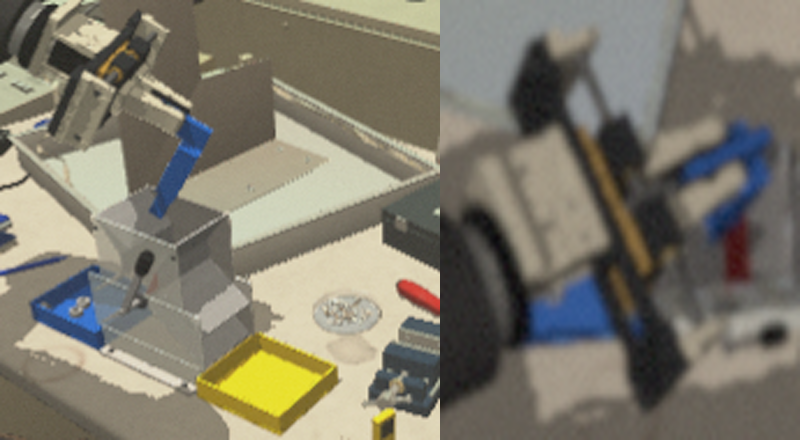

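Left panel shows the scoop emptied and a cluster of nuts in the blue tray at (78,305). I'll untilt and carry it to the right-hand bay.

Emit:
play_rows(rows=[{"slide": [0.013, 0, 0.05], "delta_rot": [0, -1, 0], "fingers": -1}, {"slide": [0.013, 0, 0.05], "delta_rot": [0, -1, 0], "fingers": -1}, {"slide": [0.013, 0, 0.05], "delta_rot": [0, -1, 0], "fingers": -1}, {"slide": [0.013, 0, 0.05], "delta_rot": [0, -1, 0], "fingers": -1}, {"slide": [0.013, 0, 0.05], "delta_rot": [0, -1, 0], "fingers": -1}, {"slide": [0.013, 0, 0.05], "delta_rot": [0, -1, 0], "fingers": -1}, {"slide": [0.013, 0, 0.05], "delta_rot": [0, -1, 0], "fingers": -1}, {"slide": [0.013, 0, 0.05], "delta_rot": [0, -1, 0], "fingers": -1}])

```text
time_s: 27.42
tcp_pos: [0.4834, 0.2266, 0.2736]
eef_rot: [-179.7, -22.6, -60.2]
contact_force: [0.5, -0.3, -0.8]
gripper_width: 0.0098
gripper_force: 40.0
```

Emit:
play_rows(rows=[{"slide": [0.013, 0, 0.05], "delta_rot": [0, -1, 0], "fingers": -1}, {"slide": [0.013, 0, 0.05], "delta_rot": [0, -1, 0], "fingers": -1}, {"slide": [0.013, 0, 0.05], "delta_rot": [0, -1, 0], "fingers": -1}, {"slide": [0.013, 0, 0.05], "delta_rot": [0, -1, 0], "fingers": -1}, {"slide": [0.013, 0, 0.05], "delta_rot": [0, -0.97, 0], "fingers": -1}, {"slide": [0.3, 0.1, 0], "delta_rot": [0, 0, 0], "fingers": -1}, {"slide": [0.4, 0.2, 0], "delta_rot": [0, 0, 0], "fingers": -1}, {"slide": [0.4, 0.2, 0], "delta_rot": [0, 0, 0], "fingers": -1}])

```text
time_s: 28.42
tcp_pos: [0.5091, 0.0381, 0.2393]
eef_rot: [-179.7, -0.0, -60.0]
contact_force: [1.7, 0.3, -0.3]
gripper_width: 0.0098
gripper_force: 40.0
```

Emit:
play_rows(rows=[{"slide": [0.2, 0.1, -0.2], "delta_rot": [0, 0, -0.9], "fingers": -1}, {"slide": [0, 0, 0], "delta_rot": [0, 0, -1], "fingers": -1}, {"slide": [0, 0, 0], "delta_rot": [0, 0, -1], "fingers": -1}, {"slide": [0, 0, 0], "delta_rot": [0, 0, -1], "fingers": -1}, {"slide": [0, 0, 0], "delta_rot": [0, 0, -1], "fingers": -1}, {"slide": [0, 0, 0], "delta_rot": [0, 0, -1], "fingers": -1}, {"slide": [0, 0, 0], "delta_rot": [0, 0, -1], "fingers": -1}, {"slide": [0, 0, 0], "delta_rot": [0, 0, -1], "fingers": -1}])

```text
time_s: 29.42
tcp_pos: [0.5109, 0.0062, 0.2691]
eef_rot: [-179.8, -0.2, -23.7]
contact_force: [0.4, -1.0, -0.1]
gripper_width: 0.0097
gripper_force: 40.0
```

Emit:
play_rows(rows=[{"slide": [0, 0, 0], "delta_rot": [0, 0, -1], "fingers": -1}, {"slide": [0, 0, 0], "delta_rot": [0, 0, -1], "fingers": -1}, {"slide": [0, 0, 0], "delta_rot": [0, 0, -1], "fingers": -1}, {"slide": [0, 0, 0], "delta_rot": [0, 0, -1], "fingers": -1}, {"slide": [0, 0, 0], "delta_rot": [0, 0, -1], "fingers": -1}, {"slide": [0, 0, 0], "delta_rot": [0, 0, 0], "fingers": -1}])

```text
time_s: 30.18
tcp_pos: [0.511, 0.0062, 0.2691]
eef_rot: [-179.9, -0.2, -1.0]
contact_force: [0.2, -0.1, -0.5]
gripper_width: 0.0096
gripper_force: 40.0
```

```bash
python3 go.py .6645 -.219 .12 0
```

```text
[0.511  0.0062 0.2691] [-179.86   -0.24   -0.99] [ 23.   3. -16.  -0. -71.  66.] 0.0096
slide units [1.045 1.486 0.995]
rot units [-0.03 -0.05 -0.22] slide after rot [1.023 1.501 0.994]
```

Emit:
play_rows(rows=[{"slide": [0, 0, 0], "delta_rot": [0, -0.05, -0.22], "fingers": -1}, {"slide": [0.2, 0.3, 0], "delta_rot": [0, 0, 0], "fingers": -1}, {"slide": [0.24, 0.35, 0], "delta_rot": [0, 0, 0], "fingers": -1}, {"slide": [0.24, 0.35, 0.1], "delta_rot": [0, 0, 0], "fingers": -1}, {"slide": [0.22, 0.3, 0.2], "delta_rot": [0, 0, 0], "fingers": -1}, {"slide": [0.12, 0.2, 0.3], "delta_rot": [0, 0, 0], "fingers": -1}, {"slide": [0, 0, 0.35], "delta_rot": [0, 0, 0], "fingers": -1}, {"slide": [0, 0, 0], "delta_rot": [0, 0, 0], "fingers": -1}])

```text
time_s: 31.18
tcp_pos: [0.6585, -0.2144, 0.1221]
eef_rot: [-179.8, 0.5, -0.1]
contact_force: [-0.3, -0.1, -0.2]
gripper_width: 0.0097
gripper_force: 40.0
```

Emit:
play_rows(rows=[{"slide": [0, 0, 0], "delta_rot": [0, 0, 0], "fingers": -1}])

```text
time_s: 31.3
tcp_pos: [0.6629, -0.2145, 0.1295]
eef_rot: [-179.9, -0.1, 0.1]
contact_force: [0.8, -0.3, -0.3]
gripper_width: 0.0098
gripper_force: 40.0
```

```bash
python3 go.py .6645 -.219 .044 0
```

```text
[ 0.6629 -0.2145  0.1295] [-1.7992e+02 -1.4000e-01  9.0000e-02] [ -2.  26.  -3.  -0. -60.  92.] 0.0098
slide units [0.009 0.031 0.57 ]
rot units [-0.02 -0.03  0.02] slide after rot [0.01 0.03 0.57]
```

Emit:
play_rows(rows=[{"slide": [0.01, 0.03, 0.15], "delta_rot": [0, 0, 0], "fingers": -1}, {"slide": [0, 0, 0.2], "delta_rot": [0, 0, 0], "fingers": -1}, {"slide": [0, 0, 0.13], "delta_rot": [0, 0, 0], "fingers": -1}, {"slide": [0, 0, 0.04], "delta_rot": [0, 0, 0], "fingers": -1}, {"slide": [0, 0, 0], "delta_rot": [0, 0, 0], "fingers": -1}, {"slide": [0, 0, 0], "delta_rot": [0, 0, 0], "fingers": -1}])

```text
time_s: 32.05
tcp_pos: [0.6643, -0.2188, 0.0507]
eef_rot: [-179.9, -0.1, 0.1]
contact_force: [-1.0, 0.2, 0.3]
gripper_width: 0.0102
gripper_force: 40.0
```

```bash
python3 go.py .6645 -.219 .043 0
```

```text
[ 0.6643 -0.2188  0.0507] [-1.7988e+02 -1.5000e-01  7.0000e-02] [ -2.  31.  -7.  -0. -52.  93.] 0.0102
slide units [0.001 0.002 0.052]
rot units [-0.03 -0.03  0.02] slide after rot [0.001 0.002 0.052]
```

Emit:
play_rows(rows=[{"slide": [0, 0, 0.03], "delta_rot": [0, 0, 0], "fingers": -1}, {"slide": [0, 0, 0.02], "delta_rot": [0, 0, 0], "fingers": -1}, {"slide": [0, 0, 0], "delta_rot": [0, 0, 0], "fingers": -0.5}, {"slide": [0, 0, 0], "delta_rot": [0, 0, 0], "fingers": -0.3}, {"slide": [0, 0, 0], "delta_rot": [0, 0, 0], "fingers": -0.3}, {"slide": [0, 0, -0.2], "delta_rot": [0, 0, 0], "fingers": -0.3}, {"slide": [0, 0, -0.4], "delta_rot": [0, 0, 0], "fingers": -0.3}, {"slide": [0, 0, -0.4], "delta_rot": [0, 0, 0], "fingers": -0.3}])

```text
time_s: 33.05
tcp_pos: [0.6629, -0.2191, 0.193]
eef_rot: [-179.9, 0.0, 0.1]
contact_force: [1.1, -0.3, 0.5]
gripper_width: 0.0308
gripper_force: 0.0
```

Emit:
play_rows(rows=[{"slide": [0, 0, -0.4], "delta_rot": [0, 0, -0.5], "fingers": -1}, {"slide": [0, 0, 0], "delta_rot": [0, 0, -0.55], "fingers": -1}, {"slide": [0, 0, 0], "delta_rot": [0, 0, 0], "fingers": -1}])

```text
time_s: 33.42
tcp_pos: [0.6631, -0.2191, 0.2522]
eef_rot: [-179.8, -0.1, 4.8]
contact_force: [-0.4, 0.2, 0.0]
gripper_width: 0.0059
gripper_force: 0.0
```

```bash
python3 go.py .37 .18 .25 4.8; python3 - <<'E'
from h import *
a=snap('scene','s7.png')['image'];b=snap('top','t7.png')['image']
cv2.imwrite('pics/v7.png',np.hstack([cv2.resize(a[150:350,115:415],(600,400),interpolation=cv2.INTER_CUBIC),cv2.resize(b[150:210,290:320],(200,400),interpolation=cv2.INTER_CUBIC)]))
E
python3 m3.py YA,YB
```

```text
[ 0.6631 -0.2191  0.2522] [-1.7984e+02 -9.0000e-02  4.8400e+00] [ -2.  22.   6.  -0. -74.  97.] 0.0059
slide units [-1.723 -2.816  0.02 ]
rot units [-0.03 -0.02  0.01] slide after rot [-1.725 -2.815  0.014]
YA [ 0.3898 -0.0048] -7.2 440
 fin [ 0.4394 -0.011 ]
YB [ 0.392  -0.1433] 8.4 495
 fin [ 0.4414 -0.136 ]
[ 0.6628 -0.2191  0.2504] [-1.798e+02  1.000e-01  4.800e+00] 0.000784268232263032 [ -2.  22.   6.  -0. -74.  97.]
```

View pics/v7.png

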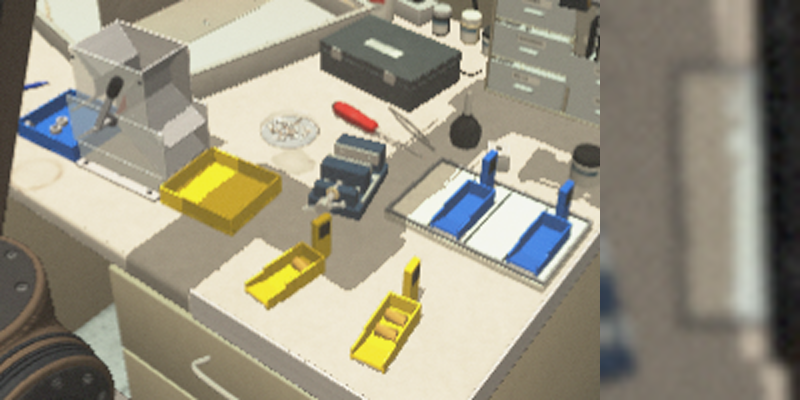

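Both blue scoops stand empty in bays 2 and 4, nuts are in the blue tray at (58,125), and the yellow scoops are unmoved. Now the lever to the other side.

Emit:
play_rows(rows=[{"slide": [-0.15, -0.25, 0], "delta_rot": [0, 0, 0], "fingers": -1}, {"slide": [-0.22, -0.34, 0], "delta_rot": [0, 0, 0], "fingers": -1}, {"slide": [-0.22, -0.34, 0], "delta_rot": [0, 0, 0], "fingers": -1}, {"slide": [-0.22, -0.34, 0], "delta_rot": [0, 0, 0], "fingers": -1}, {"slide": [-0.22, -0.34, 0], "delta_rot": [0, 0, 0], "fingers": -1}, {"slide": [-0.22, -0.34, 0], "delta_rot": [0, 0, 0], "fingers": -1}, {"slide": [-0.22, -0.34, 0], "delta_rot": [0, 0, 0], "fingers": -1}, {"slide": [-0.17, -0.34, 0], "delta_rot": [0, 0, 0], "fingers": -1}])

```text
time_s: 34.62
tcp_pos: [0.3831, 0.1539, 0.2524]
eef_rot: [-179.9, -0.0, 4.8]
contact_force: [1.0, 0.9, 0.2]
gripper_width: 0.0004
gripper_force: 0.0
```

Emit:
play_rows(rows=[{"slide": [-0.05, -0.13, 0.1], "delta_rot": [0, 0, 0], "fingers": -1}, {"slide": [0, 0, 0.2], "delta_rot": [0, 0, 0], "fingers": -1}, {"slide": [0, 0, 0.2], "delta_rot": [0, 0, 0], "fingers": -1}, {"slide": [0, 0, 0], "delta_rot": [0, 0, 0], "fingers": -1}, {"slide": [0, 0, 0], "delta_rot": [0, 0, 0], "fingers": -1}])

```text
time_s: 35.25
tcp_pos: [0.3762, 0.1723, 0.1785]
eef_rot: [-179.9, -0.1, 4.9]
contact_force: [-0.9, -1.1, 0.4]
gripper_width: 0.0004
gripper_force: 0.0
```

```bash
python3 go.py .370 .28 .172 4.8
```

```text
[0.3762 0.1723 0.1785] [-1.7987e+02 -8.0000e-02  4.8600e+00] [ 52.  -3. -34.  -0. -58.  43.] 0.0004
slide units [ 0.02  -0.719  0.045]
rot units [-0.03 -0.02  0.01] slide after rot [ 0.019 -0.719  0.043]
```

Emit:
play_rows(rows=[{"slide": [0.01, -0.13, 0.04], "delta_rot": [0, 0, 0], "fingers": -1}, {"slide": [0.01, -0.15, 0], "delta_rot": [0, 0, 0], "fingers": -1}, {"slide": [0.01, -0.15, 0], "delta_rot": [0, 0, 0], "fingers": -1}, {"slide": [0, -0.15, 0], "delta_rot": [0, 0, 0], "fingers": -1}, {"slide": [0, -0.15, 0], "delta_rot": [0, 0, 0], "fingers": -1}, {"slide": [0, -0.13, 0], "delta_rot": [0, 0, 0], "fingers": -1}, {"slide": [0, -0.06, 0], "delta_rot": [0, 0, 0], "fingers": -1}, {"slide": [0, 0, 0], "delta_rot": [0, 0, 0], "fingers": -1}])

```text
time_s: 36.25
tcp_pos: [0.3683, 0.3105, 0.1718]
eef_rot: [-179.9, -0.0, 4.9]
contact_force: [0.2, -0.6, 1.5]
gripper_width: 0.0001
gripper_force: 0.0
```

Emit:
play_rows(rows=[{"slide": [0, -0.02, 0], "delta_rot": [0, 0, 0], "fingers": -1}, {"slide": [0, -0.02, 0], "delta_rot": [0, 0, 0], "fingers": -1}, {"slide": [0, 0, 0], "delta_rot": [0, 0, 0], "fingers": -1}])

```text
time_s: 36.62
tcp_pos: [0.368, 0.3158, 0.1721]
eef_rot: [-179.8, -0.1, 4.8]
contact_force: [-0.7, -0.5, 0.1]
gripper_width: 0.0005
gripper_force: 0.1
```

Emit:
play_rows(rows=[{"slide": [0, -0.02, 0], "delta_rot": [0, 0, 0], "fingers": -1}, {"slide": [0, 0, 0], "delta_rot": [0, 0, 0], "fingers": -1}])

```text
time_s: 36.88
tcp_pos: [0.3677, 0.319, 0.172]
eef_rot: [-179.9, -0.1, 4.9]
contact_force: [-0.2, -1.1, 0.2]
gripper_width: 0.0003
gripper_force: 0.1
```

Emit:
play_rows(rows=[{"slide": [0, -0.02, 0], "delta_rot": [0, 0, 0], "fingers": -1}, {"slide": [0, 0, 0], "delta_rot": [0, 0, 0], "fingers": -1}])

```text
time_s: 37.12
tcp_pos: [0.3674, 0.3202, 0.1718]
eef_rot: [179.9, -0.0, 4.9]
contact_force: [2.3, -6.6, 2.0]
gripper_width: 0.0002
gripper_force: 3.5
```

Emit:
play_rows(rows=[{"slide": [0, -0.02, 0], "delta_rot": [0, 0, 0], "fingers": -1}, {"slide": [0, 0, 0], "delta_rot": [0, 0, 0], "fingers": -1}])

```text
time_s: 37.38
tcp_pos: [0.3672, 0.3208, 0.1716]
eef_rot: [179.7, 0.0, 4.8]
contact_force: [5.0, -14.6, 4.9]
gripper_width: 0.0004
gripper_force: 7.6
```

Emit:
play_rows(rows=[{"slide": [0, -0.015, 0], "delta_rot": [0, 0, 0], "fingers": -1}, {"slide": [0, 0, 0], "delta_rot": [0, 0, 0], "fingers": -1}])

```text
time_s: 37.62
tcp_pos: [0.367, 0.3212, 0.1715]
eef_rot: [179.5, 0.1, 4.8]
contact_force: [6.2, -20.2, 7.0]
gripper_width: 0.0001
gripper_force: 10.7
```

Emit:
play_rows(rows=[{"slide": [0, 0.18, 0], "delta_rot": [0, 0, 0], "fingers": -1}, {"slide": [0, 0, -0.3], "delta_rot": [0, 0, -0.35], "fingers": -1}, {"slide": [0, 0, -0.25], "delta_rot": [0, 0, -0.35], "fingers": -0.1}, {"slide": [0, 0.2, 0], "delta_rot": [0, 0, 0], "fingers": -0.1}, {"slide": [0.1, 0.3, 0], "delta_rot": [0, 0, 0], "fingers": -0.1}, {"slide": [0.1, 0.3, 0], "delta_rot": [0, 0, 0], "fingers": -0.1}, {"slide": [0.1, 0.3, 0], "delta_rot": [0, 0, 0], "fingers": -0.1}, {"slide": [0.1, 0.3, 0], "delta_rot": [0, 0, 0], "fingers": -0.1}])

```text
time_s: 38.62
tcp_pos: [0.4585, 0.0991, 0.2544]
eef_rot: [-179.8, -0.2, 8.1]
contact_force: [0.4, 1.3, -0.8]
gripper_width: 0.0391
gripper_force: 0.0
```

```bash
python3 go.py .4412 -.136 .16 8
```

```text
[0.4585 0.0991 0.2544] [-1.7976e+02 -1.5000e-01  8.1000e+00] [ 36.  -1. -22.  -0. -69.  62.] 0.0391
slide units [-0.336  1.538  0.622]
rot units [-0.05 -0.03  0.02] slide after rot [-0.332  1.536  0.629]
```

Emit:
play_rows(rows=[{"slide": [-0.06, 0.3, 0], "delta_rot": [0, 0, 0], "fingers": -0.1}, {"slide": [-0.06, 0.32, 0], "delta_rot": [0, 0, 0], "fingers": -0.1}, {"slide": [-0.06, 0.32, 0], "delta_rot": [0, 0, 0], "fingers": -0.1}, {"slide": [-0.06, 0.3, 0.1], "delta_rot": [0, 0, 0], "fingers": -0.1}, {"slide": [-0.06, 0.26, 0.2], "delta_rot": [0, 0, 0], "fingers": -0.1}, {"slide": [0, 0, 0.33], "delta_rot": [0, 0, 0], "fingers": -0.1}, {"slide": [0, 0, 0], "delta_rot": [0, 0, 0], "fingers": -0.1}, {"slide": [0, 0, 0], "delta_rot": [0, 0, 0], "fingers": -0.1}])

```text
time_s: 39.62
tcp_pos: [0.4462, -0.1283, 0.1606]
eef_rot: [-179.9, -0.2, 8.1]
contact_force: [-0.5, 0.0, 0.3]
gripper_width: 0.0393
gripper_force: 0.0
```

```bash
python3 go.py .4412 -.136 .029 8; python3 m3.py YB,YA
```

```text
[ 0.4462 -0.1283  0.1606] [-1.7989e+02 -1.7000e-01  8.1300e+00] [  8.   4. -30.  -0. -56.  90.] 0.0393
slide units [-0.043  0.048  0.877]
rot units [-0.02 -0.04  0.03] slide after rot [-0.04   0.046  0.877]
YB [ 0.3911 -0.1437] 8.6 240
 fin [ 0.4406 -0.1363]
YA [ 0.3916 -0.0038] -6.7 744
 fin [ 0.4413 -0.0097]
[ 0.4467 -0.1279  0.161 ] [-179.9   -0.3    8.1] 0.03976440022291894 [  8.   4. -30.  -0. -56.  90.]
```

Emit:
play_rows(rows=[{"slide": [-0.04, 0.05, 0.22], "delta_rot": [0, 0, 0], "fingers": -0.1}, {"slide": [0, 0, 0.3], "delta_rot": [0, 0, 0], "fingers": -0.1}, {"slide": [0, 0, 0.25], "delta_rot": [0, 0, 0], "fingers": -0.1}, {"slide": [0, 0, 0.1], "delta_rot": [0, 0, 0], "fingers": -0.1}, {"slide": [0, 0, 0], "delta_rot": [0, 0, 0], "fingers": -0.1}, {"slide": [0, 0, 0], "delta_rot": [0, 0, 0], "fingers": -0.8}, {"slide": [0, 0, 0], "delta_rot": [0, 0, 0], "fingers": -1}, {"slide": [0, 0, 0], "delta_rot": [0, 0, 0], "fingers": -1}])

```text
time_s: 40.72
tcp_pos: [0.441, -0.1362, 0.0292]
eef_rot: [-179.9, -0.2, 8.1]
contact_force: [0.2, -0.5, -1.1]
gripper_width: 0.015
gripper_force: 0.0
```

Emit:
play_rows(rows=[{"slide": [0, 0, 0], "delta_rot": [0, 0, 0], "fingers": -1}, {"slide": [0, 0, 0], "delta_rot": [0, 0, 0], "fingers": -1}])

```text
time_s: 40.98
tcp_pos: [0.4408, -0.1363, 0.029]
eef_rot: [-179.9, -0.1, 8.1]
contact_force: [-0.9, 0.5, 6.5]
gripper_width: 0.0096
gripper_force: 40.0
```

Emit:
play_rows(rows=[{"slide": [0, 0, -0.05], "delta_rot": [0, 0, 0], "fingers": -1}, {"slide": [0, 0, -0.15], "delta_rot": [0, 0, 0], "fingers": -1}, {"slide": [0, 0, -0.2], "delta_rot": [0, 0, 0], "fingers": -1}, {"slide": [0, 0, -0.25], "delta_rot": [0, 0, 0.5], "fingers": -1}, {"slide": [0, 0, -0.25], "delta_rot": [0, 0, 0.8], "fingers": -1}, {"slide": [0, 0, -0.25], "delta_rot": [0, 0, 0.95], "fingers": -1}, {"slide": [0, 0, -0.2], "delta_rot": [0, 0, 0.95], "fingers": -1}, {"slide": [0, 0, -0.11], "delta_rot": [0, 0, 0.95], "fingers": -1}])

```text
time_s: 41.98
tcp_pos: [0.4404, -0.1369, 0.2494]
eef_rot: [-179.8, -0.1, -11.1]
contact_force: [0.3, 0.9, -1.2]
gripper_width: 0.0099
gripper_force: 40.0
```

Emit:
play_rows(rows=[{"slide": [0, 0, 0], "delta_rot": [0, 0, 0.95], "fingers": -1}, {"slide": [0, 0, 0], "delta_rot": [0, 0, 0.95], "fingers": -1}, {"slide": [0, 0, 0], "delta_rot": [0, 0, 0.95], "fingers": -1}, {"slide": [0, 0, 0], "delta_rot": [0, 0, 0.95], "fingers": -1}, {"slide": [0, 0, 0], "delta_rot": [0, 0, 0.95], "fingers": -1}, {"slide": [0, 0, 0], "delta_rot": [0, 0, 0.95], "fingers": -1}, {"slide": [0, 0, 0], "delta_rot": [0, 0, 0.95], "fingers": -1}, {"slide": [0, 0, 0], "delta_rot": [0, 0, 0.95], "fingers": -1}])

```text
time_s: 42.98
tcp_pos: [0.4398, -0.1368, 0.2475]
eef_rot: [-179.9, 0.1, -45.9]
contact_force: [0.2, -0.2, -0.7]
gripper_width: 0.0098
gripper_force: 40.0
```

Emit:
play_rows(rows=[{"slide": [0, 0, 0], "delta_rot": [0, 0, 0.95], "fingers": -1}, {"slide": [0, 0, 0], "delta_rot": [0, 0, 0.95], "fingers": -1}, {"slide": [0, 0, 0], "delta_rot": [0, 0, 0.95], "fingers": -1}, {"slide": [0, 0, 0], "delta_rot": [0, 0, 0.3], "fingers": -1}, {"slide": [0, 0, 0], "delta_rot": [0, 0, 0], "fingers": -1}])

```text
time_s: 43.6
tcp_pos: [0.44, -0.1369, 0.2475]
eef_rot: [-179.9, 0.1, -60.2]
contact_force: [-0.4, -1.0, -0.2]
gripper_width: 0.01
gripper_force: 40.0
```

```bash
python3 go.py .4955 .206 .235 -60
```

```text
[ 0.44   -0.1369  0.2475] [-1.799e+02  1.100e-01 -6.017e+01] [  7.  -1. -23.  -0. -68.  23.] 0.01
slide units [-1.799 -1.458  0.089]
rot units [-0.02  0.02 -0.04] slide after rot [-1.795 -1.463  0.083]
```

Emit:
play_rows(rows=[{"slide": [-0.09, -0.07, 0], "delta_rot": [0, 0, 0], "fingers": -1}, {"slide": [-0.18, -0.15, 0], "delta_rot": [0, 0, 0], "fingers": -1}, {"slide": [-0.23, -0.19, 0], "delta_rot": [0, 0, 0], "fingers": -1}, {"slide": [-0.23, -0.19, 0], "delta_rot": [0, 0, 0], "fingers": -1}, {"slide": [-0.23, -0.19, 0], "delta_rot": [0, 0, 0], "fingers": -1}, {"slide": [-0.23, -0.19, 0], "delta_rot": [0, 0, 0], "fingers": -1}, {"slide": [-0.23, -0.18, 0], "delta_rot": [0, 0, 0], "fingers": -1}, {"slide": [-0.18, -0.15, 0], "delta_rot": [0, 0, 0], "fingers": -1}])

```text
time_s: 44.6
tcp_pos: [0.4916, 0.1707, 0.2482]
eef_rot: [-179.9, 0.1, -60.1]
contact_force: [0.1, -0.3, -0.3]
gripper_width: 0.0099
gripper_force: 40.0
```

Emit:
play_rows(rows=[{"slide": [-0.12, -0.1, 0.04], "delta_rot": [0, 0, 0], "fingers": -1}, {"slide": [-0.07, -0.05, 0.04], "delta_rot": [0, 0, 0], "fingers": -1}, {"slide": [0, 0, 0], "delta_rot": [0, 0, 0], "fingers": -1}, {"slide": [0, 0, 0], "delta_rot": [0, 0, 0], "fingers": -1}])

```text
time_s: 45.1
tcp_pos: [0.4968, 0.2041, 0.2363]
eef_rot: [-179.9, 0.1, -60.3]
contact_force: [-0.3, 0.2, -1.7]
gripper_width: 0.0098
gripper_force: 40.0
```

```bash
python3 go.py .4955 .206 .228 -60
```

```text
[0.4968 0.2041 0.2363] [-1.7992e+02  1.0000e-01 -6.0250e+01] [ 43.   7. -16.  -0. -67. -13.] 0.0098
slide units [-0.015  0.002  0.055]
rot units [-0.02  0.02 -0.05] slide after rot [-0.015  0.002  0.055]
```

Emit:
play_rows(rows=[{"slide": [-0.03, 0, 0], "delta_rot": [0, 1, 0], "fingers": -1}, {"slide": [-0.017, 0, -0.056], "delta_rot": [0, 1, 0], "fingers": -1}, {"slide": [-0.017, 0, -0.056], "delta_rot": [0, 1, 0], "fingers": -1}, {"slide": [-0.017, 0, -0.056], "delta_rot": [0, 1, 0], "fingers": -1}, {"slide": [-0.017, 0, -0.056], "delta_rot": [0, 1, 0], "fingers": -1}, {"slide": [-0.017, 0, -0.056], "delta_rot": [0, 1, 0], "fingers": -1}, {"slide": [-0.017, 0, -0.056], "delta_rot": [0, 1, 0], "fingers": -1}])

```text
time_s: 45.98
tcp_pos: [0.4808, 0.2328, 0.2811]
eef_rot: [-179.8, -32.1, -60.4]
contact_force: [-0.6, -0.3, -0.7]
gripper_width: 0.01
gripper_force: 40.0
```

Emit:
play_rows(rows=[{"slide": [-0.017, 0, -0.056], "delta_rot": [0, 1, 0], "fingers": -1}, {"slide": [-0.017, 0, -0.056], "delta_rot": [0, 1, 0], "fingers": -1}, {"slide": [-0.017, 0, -0.056], "delta_rot": [0, 1, 0], "fingers": -1}, {"slide": [-0.017, 0, -0.056], "delta_rot": [0, 1, 0], "fingers": -1}, {"slide": [-0.017, 0, -0.056], "delta_rot": [0, 1, 0], "fingers": -1}, {"slide": [-0.017, 0, -0.056], "delta_rot": [0, 1, 0], "fingers": -1}, {"slide": [0, 0, 0], "delta_rot": [0, 0, 0], "fingers": -1}, {"slide": [0, 0, 0], "delta_rot": [0, 0, 0], "fingers": -1}])

```text
time_s: 46.98
tcp_pos: [0.4583, 0.2723, 0.3062]
eef_rot: [-179.8, -59.4, -60.5]
contact_force: [0.2, -0.8, -0.8]
gripper_width: 0.0099
gripper_force: 40.0
```

Emit:
play_rows(rows=[{"slide": [0, 0, 0], "delta_rot": [0, 0, 0], "fingers": -1}, {"slide": [0, 0, 0], "delta_rot": [0, 0, 0], "fingers": -1}, {"slide": [0, 0, 0], "delta_rot": [0, 0, 0], "fingers": -1}, {"slide": [0, 0, 0], "delta_rot": [0, 0, 0], "fingers": -1}, {"slide": [0, 0, 0], "delta_rot": [0, 0, 0], "fingers": -1}, {"slide": [0, 0, 0], "delta_rot": [0, 0, 0], "fingers": -1}])

```text
time_s: 47.72
tcp_pos: [0.4581, 0.2728, 0.306]
eef_rot: [-179.8, -59.5, -60.4]
contact_force: [-0.2, 0.4, -0.5]
gripper_width: 0.0099
gripper_force: 40.0
```

```bash
python3 go.py; python3 - <<'E'
from h import *
a=snap('scene','s8.png')['image'];b=snap('top','t8.png')['image']
cv2.imwrite('pics/v8.png',np.hstack([cv2.resize(a[80:270,110:300],(440,440),interpolation=cv2.INTER_CUBIC),cv2.resize(b[180:270,190:280],(360,440),interpolation=cv2.INTER_CUBIC)]))
E
```

```text
[0.4581 0.2728 0.306 ] [-179.81  -59.48  -60.38] [ 76.  21. -27.  37. -93. -62.] 0.0099
```

View pics/v8.png

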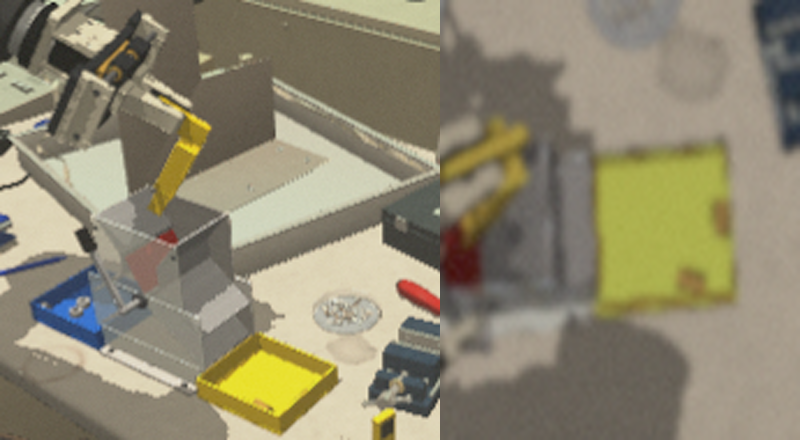

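Flap is over to +y and the right panel shows both standoffs in the yellow tray, at (720,215) and (690,280). Untilt and park in the third bay.

Emit:
play_rows(rows=[{"slide": [0.013, 0, 0.05], "delta_rot": [0, -1, 0], "fingers": -1}, {"slide": [0.013, 0, 0.05], "delta_rot": [0, -1, 0], "fingers": -1}, {"slide": [0.013, 0, 0.05], "delta_rot": [0, -1, 0], "fingers": -1}, {"slide": [0.013, 0, 0.05], "delta_rot": [0, -1, 0], "fingers": -1}, {"slide": [0.013, 0, 0.05], "delta_rot": [0, -1, 0], "fingers": -1}, {"slide": [0.013, 0, 0.05], "delta_rot": [0, -1, 0], "fingers": -1}, {"slide": [0.013, 0, 0.05], "delta_rot": [0, -1, 0], "fingers": -1}, {"slide": [0.013, 0, 0.05], "delta_rot": [0, -1, 0], "fingers": -1}])

```text
time_s: 48.82
tcp_pos: [0.4838, 0.2277, 0.2737]
eef_rot: [-179.9, -22.7, -60.3]
contact_force: [0.7, -1.0, -1.0]
gripper_width: 0.0098
gripper_force: 40.0
```

Emit:
play_rows(rows=[{"slide": [0.013, 0, 0.05], "delta_rot": [0, -1, 0], "fingers": -1}, {"slide": [0.013, 0, 0.05], "delta_rot": [0, -1, 0], "fingers": -1}, {"slide": [0.013, 0, 0.05], "delta_rot": [0, -1, 0], "fingers": -1}, {"slide": [0.013, 0, 0.05], "delta_rot": [0, -1, 0], "fingers": -1}, {"slide": [0.013, 0, 0.05], "delta_rot": [0, -0.97, 0], "fingers": -1}, {"slide": [0.3, 0.1, 0], "delta_rot": [0, 0, 0], "fingers": -1}, {"slide": [0.4, 0.2, 0], "delta_rot": [0, 0, 0], "fingers": -1}, {"slide": [0.4, 0.2, 0], "delta_rot": [0, 0, 0], "fingers": -1}])

```text
time_s: 49.82
tcp_pos: [0.5089, 0.0391, 0.2397]
eef_rot: [-179.9, -0.0, -60.2]
contact_force: [1.4, -0.5, -0.4]
gripper_width: 0.0098
gripper_force: 40.0
```

Emit:
play_rows(rows=[{"slide": [0.2, 0.1, -0.2], "delta_rot": [0, 0, -0.9], "fingers": -1}, {"slide": [0, 0, 0], "delta_rot": [0, 0, -1], "fingers": -1}, {"slide": [0, 0, 0], "delta_rot": [0, 0, -1], "fingers": -1}, {"slide": [0, 0, 0], "delta_rot": [0, 0, -1], "fingers": -1}, {"slide": [0, 0, 0], "delta_rot": [0, 0, -1], "fingers": -1}, {"slide": [0, 0, 0], "delta_rot": [0, 0, -1], "fingers": -1}, {"slide": [0, 0, 0], "delta_rot": [0, 0, -1], "fingers": -1}, {"slide": [0, 0, 0], "delta_rot": [0, 0, -1], "fingers": -1}])

```text
time_s: 50.82
tcp_pos: [0.5108, 0.0072, 0.2697]
eef_rot: [-180.0, -0.1, -23.9]
contact_force: [-0.4, -0.1, -0.6]
gripper_width: 0.0097
gripper_force: 40.0
```

Emit:
play_rows(rows=[{"slide": [0, 0, 0], "delta_rot": [0, 0, -1], "fingers": -1}, {"slide": [0, 0, 0], "delta_rot": [0, 0, -1], "fingers": -1}, {"slide": [0, 0, 0], "delta_rot": [0, 0, -1], "fingers": -1}, {"slide": [0, 0, 0], "delta_rot": [0, 0, -1], "fingers": -1}, {"slide": [0, 0, 0], "delta_rot": [0, 0, -1], "fingers": -1}, {"slide": [0, 0, 0], "delta_rot": [0, 0, -0.2], "fingers": -1}, {"slide": [0, 0, 0], "delta_rot": [0, 0, 0], "fingers": -1}])

```text
time_s: 51.7
tcp_pos: [0.5109, 0.0073, 0.2697]
eef_rot: [-180.0, -0.1, -0.3]
contact_force: [-0.4, -0.2, 0.0]
gripper_width: 0.0094
gripper_force: 40.0
```

```bash
python3 go.py .6625 -.167 .13 0
```

```text
[0.5109 0.0073 0.2697] [-1.7998e+02 -9.0000e-02 -2.5000e-01] [ 23.   3. -16.   0. -71.  67.] 0.0094
slide units [1.014 1.158 0.932]
rot units [-0.   -0.02 -0.05] slide after rot [1.01  1.162 0.931]
```

Emit:
play_rows(rows=[{"slide": [0.15, 0.18, 0], "delta_rot": [0, 0, -0.05], "fingers": -1}, {"slide": [0.26, 0.3, 0], "delta_rot": [0, 0, 0], "fingers": -1}, {"slide": [0.26, 0.3, 0], "delta_rot": [0, 0, 0], "fingers": -1}, {"slide": [0.22, 0.26, 0], "delta_rot": [0, 0, 0], "fingers": -1}, {"slide": [0.12, 0.14, 0.2], "delta_rot": [0, 0, 0], "fingers": -1}, {"slide": [0, 0, 0.35], "delta_rot": [0, 0, 0], "fingers": -1}, {"slide": [0, 0, 0.35], "delta_rot": [0, 0, 0], "fingers": -1}, {"slide": [0, 0, 0], "delta_rot": [0, 0, 0], "fingers": -1}])

```text
time_s: 52.7
tcp_pos: [0.6597, -0.1695, 0.1302]
eef_rot: [-179.9, 0.4, -0.0]
contact_force: [-0.4, -0.2, -0.7]
gripper_width: 0.0099
gripper_force: 40.0
```

Emit:
play_rows(rows=[{"slide": [0, 0, 0], "delta_rot": [0, 0, 0], "fingers": -1}])

```text
time_s: 52.82
tcp_pos: [0.6642, -0.1699, 0.1371]
eef_rot: [180.0, -0.2, 0.1]
contact_force: [0.6, -0.5, 0.8]
gripper_width: 0.01
gripper_force: 40.0
```

```bash
python3 go.py .6625 -.167 .047 0
```

```text
[ 0.6642 -0.1699  0.1371] [ 1.7997e+02 -2.2000e-01  6.0000e-02] [  2.  25.  -5.   0. -60.  88.] 0.01
slide units [-0.014 -0.02   0.601]
rot units [ 0.01 -0.05  0.01] slide after rot [-0.011 -0.019  0.601]
```

Emit:
play_rows(rows=[{"slide": [-0.011, -0.019, 0.17], "delta_rot": [0, 0, 0], "fingers": -1}, {"slide": [0, 0, 0.22], "delta_rot": [0, 0, 0], "fingers": -1}, {"slide": [0, 0, 0.15], "delta_rot": [0, 0, 0], "fingers": -1}, {"slide": [0, 0, 0.05], "delta_rot": [0, 0, 0], "fingers": -1}, {"slide": [0, 0, 0], "delta_rot": [0, 0, 0], "fingers": -1}, {"slide": [0, 0, 0], "delta_rot": [0, 0, 0], "fingers": -1}])

```text
time_s: 53.58
tcp_pos: [0.6626, -0.1667, 0.0484]
eef_rot: [-180.0, -0.3, 0.1]
contact_force: [0.5, -0.6, -0.7]
gripper_width: 0.0097
gripper_force: 40.0
```

```bash
python3 go.py .6625 -.167 .0415 0
```

```text
[ 0.6626 -0.1667  0.0484] [-1.7999e+02 -2.7000e-01  7.0000e-02] [  2.  30. -10.  -0. -50.  88.] 0.0097
slide units [-0.001  0.002  0.046]
rot units [-0.   -0.06  0.02] slide after rot [-0.001  0.002  0.046]
```

Emit:
play_rows(rows=[{"slide": [0, 0, 0.03], "delta_rot": [0, 0, 0], "fingers": -1}, {"slide": [0, 0, 0.016], "delta_rot": [0, 0, 0], "fingers": -1}, {"slide": [0, 0, 0], "delta_rot": [0, 0, 0], "fingers": -0.5}, {"slide": [0, 0, 0], "delta_rot": [0, 0, 0], "fingers": -0.35}, {"slide": [0, 0, 0], "delta_rot": [0, 0, 0], "fingers": -0.35}, {"slide": [0, 0, -0.2], "delta_rot": [0, 0, 0], "fingers": -0.35}, {"slide": [0, 0, -0.4], "delta_rot": [0, 0, 0], "fingers": -0.35}, {"slide": [0, 0, -0.4], "delta_rot": [0, 0, 0], "fingers": -0.1}])

```text
time_s: 54.58
tcp_pos: [0.6607, -0.1668, 0.1906]
eef_rot: [-180.0, -0.0, 0.1]
contact_force: [0.9, -0.4, -0.0]
gripper_width: 0.0338
gripper_force: 0.0
```

Emit:
play_rows(rows=[{"slide": [0, 0, 0], "delta_rot": [0, 0, 0.7], "fingers": -0.1}, {"slide": [0, 0, 0], "delta_rot": [0, 0, 0.78], "fingers": -0.1}, {"slide": [0, 0, 0], "delta_rot": [0, 0, 0], "fingers": -0.1}])

```text
time_s: 54.95
tcp_pos: [0.661, -0.1668, 0.1895]
eef_rot: [-180.0, -0.1, -6.7]
contact_force: [-0.8, -0.1, -0.2]
gripper_width: 0.0394
gripper_force: 0.0
```

```bash
python3 m3.py YA; python3 go.py .4398 -.0105 .14 -6.8
```

```text
YA [ 0.3899 -0.0047] -6.4 471
 fin [ 0.4396 -0.0103]
[ 0.661  -0.1668  0.1892] [-1.8e+02 -1.0e-01 -6.7e+00] 0.039441297325436886 [  2.  22.  -1.  -0. -66.  81.]
[ 0.661  -0.1668  0.1892] [-1.7997e+02 -7.0000e-02 -6.6500e+00] [  2.  22.  -1.  -0. -66.  81.] 0.0394
slide units [-1.586 -0.864  0.327]
rot units [-0.01 -0.02  0.03] slide after rot [-1.588 -0.86   0.328]
```

Emit:
play_rows(rows=[{"slide": [-0.2, -0.11, 0], "delta_rot": [0, 0, 0], "fingers": -0.1}, {"slide": [-0.3, -0.16, 0], "delta_rot": [0, 0, 0], "fingers": -0.1}, {"slide": [-0.3, -0.16, 0], "delta_rot": [0, 0, 0], "fingers": -0.1}, {"slide": [-0.3, -0.16, 0], "delta_rot": [0, 0, 0], "fingers": -0.1}, {"slide": [-0.3, -0.16, 0], "delta_rot": [0, 0, 0.03], "fingers": -0.1}, {"slide": [-0.19, -0.11, 0.3], "delta_rot": [0, 0, 0], "fingers": -0.1}, {"slide": [0, 0, 0], "delta_rot": [0, 0, 0], "fingers": -0.1}, {"slide": [0, 0, 0], "delta_rot": [0, 0, 0], "fingers": -0.1}])

```text
time_s: 56.05
tcp_pos: [0.4404, -0.0104, 0.1448]
eef_rot: [-180.0, -0.2, -6.8]
contact_force: [0.9, 0.4, 0.8]
gripper_width: 0.0395
gripper_force: 0.0
```

```bash
python3 go.py .4398 -.0105 .029 -6.8
```

```text
[ 0.4404 -0.0104  0.1448] [-1.7996e+02 -1.7000e-01 -6.7700e+00] [ 25.   2. -34.   0. -53.  59.] 0.0395
slide units [-0.006  0.002  0.772]
rot units [-0.01 -0.04  0.01] slide after rot [-0.004  0.001  0.772]
```

Emit:
play_rows(rows=[{"slide": [0, 0, 0.2], "delta_rot": [0, 0, 0], "fingers": -0.1}, {"slide": [0, 0, 0.3], "delta_rot": [0, 0, 0], "fingers": -0.1}, {"slide": [0, 0, 0.2], "delta_rot": [0, 0, 0], "fingers": -0.1}, {"slide": [0, 0, 0.07], "delta_rot": [0, 0, 0], "fingers": -0.1}, {"slide": [0, 0, 0], "delta_rot": [0, 0, 0], "fingers": -0.1}, {"slide": [0, 0, 0], "delta_rot": [0, 0, 0], "fingers": -0.8}, {"slide": [0, 0, 0], "delta_rot": [0, 0, 0], "fingers": -1}, {"slide": [0, 0, 0], "delta_rot": [0, 0, 0], "fingers": -1}])

```text
time_s: 57.05
tcp_pos: [0.4402, -0.0103, 0.0294]
eef_rot: [-179.9, -0.2, -6.9]
contact_force: [-0.6, -0.4, -0.0]
gripper_width: 0.0151
gripper_force: 0.0
```

Emit:
play_rows(rows=[{"slide": [0, 0, 0], "delta_rot": [0, 0, 0], "fingers": -1}, {"slide": [0, 0, 0], "delta_rot": [0, 0, 0], "fingers": -1}])

```text
time_s: 57.3
tcp_pos: [0.44, -0.0104, 0.0292]
eef_rot: [-179.9, -0.1, -6.9]
contact_force: [-1.4, 0.8, 6.2]
gripper_width: 0.0097
gripper_force: 40.0
```

Emit:
play_rows(rows=[{"slide": [0, 0, -0.05], "delta_rot": [0, 0, 0], "fingers": -1}, {"slide": [0, 0, -0.15], "delta_rot": [0, 0, 0], "fingers": -1}, {"slide": [0, 0, -0.2], "delta_rot": [0, 0, 0], "fingers": -1}, {"slide": [0, 0, -0.25], "delta_rot": [0, 0, 0.5], "fingers": -1}, {"slide": [0, 0, -0.25], "delta_rot": [0, 0, 0.8], "fingers": -1}, {"slide": [0, 0, -0.25], "delta_rot": [0, 0, 0.95], "fingers": -1}, {"slide": [0, 0, -0.2], "delta_rot": [0, 0, 0.95], "fingers": -1}, {"slide": [0, 0, -0.11], "delta_rot": [0, 0, 0.95], "fingers": -1}])

```text
time_s: 58.3
tcp_pos: [0.4395, -0.0106, 0.2497]
eef_rot: [-179.8, -0.2, -26.0]
contact_force: [-0.4, 0.3, -0.8]
gripper_width: 0.0096
gripper_force: 40.0
```

Emit:
play_rows(rows=[{"slide": [0, 0, 0], "delta_rot": [0, 0, 0.95], "fingers": -1}, {"slide": [0, 0, 0], "delta_rot": [0, 0, 0.95], "fingers": -1}, {"slide": [0, 0, 0], "delta_rot": [0, 0, 0.95], "fingers": -1}, {"slide": [0, 0, 0], "delta_rot": [0, 0, 0.95], "fingers": -1}, {"slide": [0, 0, 0], "delta_rot": [0, 0, 0.95], "fingers": -1}, {"slide": [0, 0, 0], "delta_rot": [0, 0, 0.95], "fingers": -1}, {"slide": [0, 0, 0], "delta_rot": [0, 0, 0.95], "fingers": -1}, {"slide": [0, 0, 0], "delta_rot": [0, 0, 0.8], "fingers": -1}])

```text
time_s: 59.3
tcp_pos: [0.4389, -0.0108, 0.2479]
eef_rot: [-179.9, -0.0, -60.2]
contact_force: [0.0, -0.5, -1.3]
gripper_width: 0.0098
gripper_force: 40.0
```

```bash
python3 go.py .4955 .206 .235 -60
```

```text
[ 0.4389 -0.0108  0.2479] [-1.7991e+02 -2.0000e-02 -6.0170e+01] [ 25.  -3. -25.   0. -68.   5.] 0.0098
slide units [-1.066 -1.046  0.087]
rot units [-0.02 -0.   -0.04] slide after rot [-1.063 -1.049  0.086]
```

Emit:
play_rows(rows=[{"slide": [-0.08, -0.08, 0], "delta_rot": [0, 0, 0], "fingers": -1}, {"slide": [-0.16, -0.16, 0], "delta_rot": [0, 0, 0], "fingers": -1}, {"slide": [-0.2, -0.2, 0], "delta_rot": [0, 0, 0], "fingers": -1}, {"slide": [-0.2, -0.2, 0], "delta_rot": [0, 0, 0], "fingers": -1}, {"slide": [-0.18, -0.18, 0], "delta_rot": [0, 0, 0], "fingers": -1}, {"slide": [-0.13, -0.13, 0], "delta_rot": [0, 0, 0], "fingers": -1}, {"slide": [-0.08, -0.07, 0.04], "delta_rot": [0, 0, 0], "fingers": -1}, {"slide": [-0.03, -0.03, 0.04], "delta_rot": [0, 0, 0], "fingers": -1}])

```text
time_s: 60.3
tcp_pos: [0.4962, 0.2062, 0.2351]
eef_rot: [-179.9, -0.0, -60.0]
contact_force: [0.2, -0.3, -1.0]
gripper_width: 0.0101
gripper_force: 40.0
```

Emit:
play_rows(rows=[{"slide": [0, 0, 0], "delta_rot": [0, 0, 0], "fingers": -1}])

```text
time_s: 60.42
tcp_pos: [0.4959, 0.2052, 0.235]
eef_rot: [-180.0, -0.0, -60.0]
contact_force: [1.1, -0.3, -0.8]
gripper_width: 0.0095
gripper_force: 40.0
```

```bash
python3 go.py .4955 .206 .235 -60
```

```text
[0.4959 0.2052 0.235 ] [-1.800e+02 -4.000e-02 -6.005e+01] [ 43.   7. -16.   0. -67. -14.] 0.0095
slide units [-0.006 -0.001 -0.   ]
rot units [-0.   -0.01 -0.01] slide after rot [-0.006 -0.001 -0.   ]
```

Emit:
play_rows(rows=[{"slide": [-0.02, 0, 0], "delta_rot": [0, 1, 0], "fingers": -1}, {"slide": [-0.017, 0, -0.056], "delta_rot": [0, 1, 0], "fingers": -1}, {"slide": [-0.017, 0, -0.056], "delta_rot": [0, 1, 0], "fingers": -1}, {"slide": [-0.017, 0, -0.056], "delta_rot": [0, 1, 0], "fingers": -1}, {"slide": [-0.017, 0, -0.056], "delta_rot": [0, 1, 0], "fingers": -1}, {"slide": [-0.017, 0, -0.056], "delta_rot": [0, 1, 0], "fingers": -1}, {"slide": [-0.017, 0, -0.056], "delta_rot": [0, 1, 0], "fingers": -1}])

```text
time_s: 61.3
tcp_pos: [0.4807, 0.2321, 0.2805]
eef_rot: [-179.8, -32.2, -60.2]
contact_force: [0.4, 0.1, -0.1]
gripper_width: 0.0099
gripper_force: 40.0
```

Emit:
play_rows(rows=[{"slide": [-0.017, 0, -0.056], "delta_rot": [0, 1, 0], "fingers": -1}, {"slide": [-0.017, 0, -0.056], "delta_rot": [0, 1, 0], "fingers": -1}, {"slide": [-0.017, 0, -0.056], "delta_rot": [0, 1, 0], "fingers": -1}, {"slide": [-0.017, 0, -0.056], "delta_rot": [0, 1, 0], "fingers": -1}, {"slide": [-0.017, 0, -0.056], "delta_rot": [0, 1, 0], "fingers": -1}, {"slide": [-0.017, 0, -0.056], "delta_rot": [0, 1, 0], "fingers": -1}, {"slide": [0, 0, 0], "delta_rot": [0, 0, 0], "fingers": -1}, {"slide": [0, 0, 0], "delta_rot": [0, 0, 0], "fingers": -1}])

```text
time_s: 62.3
tcp_pos: [0.4582, 0.2717, 0.3055]
eef_rot: [-179.8, -59.5, -60.3]
contact_force: [1.0, -0.6, -1.3]
gripper_width: 0.0098
gripper_force: 40.0
```

Emit:
play_rows(rows=[{"slide": [0, 0, 0], "delta_rot": [0, 0, 0], "fingers": -1}, {"slide": [0, 0, 0], "delta_rot": [0, 0, 0], "fingers": -1}, {"slide": [0, 0, 0], "delta_rot": [0, 0, 0], "fingers": -1}, {"slide": [0, 0, 0], "delta_rot": [0, 0, 0], "fingers": -1}, {"slide": [0, 0, 0], "delta_rot": [0, 0, 0], "fingers": -1}, {"slide": [0, 0, 0], "delta_rot": [0, 0, 0], "fingers": -1}])

```text
time_s: 63.05
tcp_pos: [0.4579, 0.2723, 0.3053]
eef_rot: [-179.8, -59.6, -60.2]
contact_force: [-0.2, 0.4, -0.0]
gripper_width: 0.0099
gripper_force: 40.0
```

Emit:
play_rows(rows=[{"slide": [0.013, 0, 0.05], "delta_rot": [0, -1, 0], "fingers": -1}, {"slide": [0.013, 0, 0.05], "delta_rot": [0, -1, 0], "fingers": -1}, {"slide": [0.013, 0, 0.05], "delta_rot": [0, -1, 0], "fingers": -1}, {"slide": [0.013, 0, 0.05], "delta_rot": [0, -1, 0], "fingers": -1}, {"slide": [0.013, 0, 0.05], "delta_rot": [0, -1, 0], "fingers": -1}, {"slide": [0.013, 0, 0.05], "delta_rot": [0, -1, 0], "fingers": -1}, {"slide": [0.013, 0, 0.05], "delta_rot": [0, -1, 0], "fingers": -1}, {"slide": [0.013, 0, 0.05], "delta_rot": [0, -1, 0], "fingers": -1}])

```text
time_s: 64.05
tcp_pos: [0.4838, 0.2272, 0.2732]
eef_rot: [-179.9, -22.8, -60.1]
contact_force: [0.4, 0.1, -0.5]
gripper_width: 0.0099
gripper_force: 40.0
```

Emit:
play_rows(rows=[{"slide": [0.013, 0, 0.05], "delta_rot": [0, -1, 0], "fingers": -1}, {"slide": [0.013, 0, 0.05], "delta_rot": [0, -1, 0], "fingers": -1}, {"slide": [0.013, 0, 0.05], "delta_rot": [0, -1, 0], "fingers": -1}, {"slide": [0.013, 0, 0.05], "delta_rot": [0, -1, 0], "fingers": -1}, {"slide": [0.013, 0, 0.05], "delta_rot": [0, -0.97, 0], "fingers": -1}, {"slide": [0.3, 0.1, 0], "delta_rot": [0, 0, 0], "fingers": -1}, {"slide": [0.4, 0.2, 0], "delta_rot": [0, 0, 0], "fingers": -1}, {"slide": [0.4, 0.2, 0], "delta_rot": [0, 0, 0], "fingers": -1}])

```text
time_s: 65.05
tcp_pos: [0.5096, 0.0386, 0.2396]
eef_rot: [-179.9, -0.2, -60.0]
contact_force: [1.2, 0.3, -0.6]
gripper_width: 0.0096
gripper_force: 40.0
```

Emit:
play_rows(rows=[{"slide": [0.2, 0.1, -0.2], "delta_rot": [0, 0, -0.9], "fingers": -1}, {"slide": [0, 0, 0], "delta_rot": [0, 0, -1], "fingers": -1}, {"slide": [0, 0, 0], "delta_rot": [0, 0, -1], "fingers": -1}, {"slide": [0, 0, 0], "delta_rot": [0, 0, -1], "fingers": -1}, {"slide": [0, 0, 0], "delta_rot": [0, 0, -1], "fingers": -1}, {"slide": [0, 0, 0], "delta_rot": [0, 0, -1], "fingers": -1}, {"slide": [0, 0, 0], "delta_rot": [0, 0, -1], "fingers": -1}, {"slide": [0, 0, 0], "delta_rot": [0, 0, -1], "fingers": -1}])

```text
time_s: 66.05
tcp_pos: [0.5115, 0.0068, 0.2696]
eef_rot: [180.0, -0.2, -23.7]
contact_force: [-0.4, -0.2, -0.7]
gripper_width: 0.0098
gripper_force: 40.0
```

Emit:
play_rows(rows=[{"slide": [0, 0, 0], "delta_rot": [0, 0, -1], "fingers": -1}, {"slide": [0, 0, 0], "delta_rot": [0, 0, -1], "fingers": -1}, {"slide": [0, 0, 0], "delta_rot": [0, 0, -1], "fingers": -1}, {"slide": [0, 0, 0], "delta_rot": [0, 0, -1], "fingers": -1}, {"slide": [0, 0, 0], "delta_rot": [0, 0, -1], "fingers": -1}, {"slide": [0, 0, 0], "delta_rot": [0, 0, -0.2], "fingers": -1}, {"slide": [0, 0, 0], "delta_rot": [0, 0, 0], "fingers": -1}])

```text
time_s: 66.92
tcp_pos: [0.5117, 0.0069, 0.2697]
eef_rot: [179.9, -0.2, -0.1]
contact_force: [-0.8, 0.5, -1.1]
gripper_width: 0.01
gripper_force: 40.0
```

```bash
python3 go.py .6625 -.063 .13 0
```

```text
[0.5117 0.0069 0.2697] [ 1.799e+02 -1.600e-01 -7.000e-02] [ 23.   3. -16.   0. -71.  67.] 0.01
slide units [1.003 0.463 0.935]
rot units [ 0.02 -0.03 -0.01] slide after rot [1.005 0.466 0.931]
```

Emit:
play_rows(rows=[{"slide": [0.15, 0.07, 0], "delta_rot": [0, 0, 0], "fingers": -1}, {"slide": [0.26, 0.12, 0], "delta_rot": [0, 0, 0], "fingers": -1}, {"slide": [0.26, 0.12, 0], "delta_rot": [0, 0, 0], "fingers": -1}, {"slide": [0.22, 0.1, 0], "delta_rot": [0, 0, 0], "fingers": -1}, {"slide": [0.11, 0.05, 0.2], "delta_rot": [0, 0, 0], "fingers": -1}, {"slide": [0, 0, 0.35], "delta_rot": [0, 0, 0], "fingers": -1}, {"slide": [0, 0, 0.35], "delta_rot": [0, 0, 0], "fingers": -1}, {"slide": [0, 0, 0], "delta_rot": [0, 0, 0], "fingers": -1}])

```text
time_s: 67.92
tcp_pos: [0.6591, -0.0627, 0.1308]
eef_rot: [179.8, 0.3, -0.1]
contact_force: [-0.2, -0.2, -0.0]
gripper_width: 0.0099
gripper_force: 40.0
```

Emit:
play_rows(rows=[{"slide": [0, 0, 0], "delta_rot": [0, 0, 0], "fingers": -1}])

```text
time_s: 68.05
tcp_pos: [0.6636, -0.0624, 0.1374]
eef_rot: [179.9, -0.3, 0.0]
contact_force: [0.4, -0.1, -0.7]
gripper_width: 0.0098
gripper_force: 40.0
```

```bash
python3 go.py .6625 -.063 .047 0
```

```text
[ 0.6636 -0.0624  0.1374] [ 1.7987e+02 -3.0000e-01  1.0000e-02] [ 11.  23.  -7.   0. -59.  78.] 0.0098
slide units [-0.01   0.003  0.603]
rot units [ 0.03 -0.07  0.  ] slide after rot [-0.007  0.004  0.603]
```

Emit:
play_rows(rows=[{"slide": [-0.008, 0.004, 0.17], "delta_rot": [0, 0, 0], "fingers": -1}, {"slide": [0, 0, 0.22], "delta_rot": [0, 0, 0], "fingers": -1}, {"slide": [0, 0, 0.15], "delta_rot": [0, 0, 0], "fingers": -1}, {"slide": [0, 0, 0.05], "delta_rot": [0, 0, 0], "fingers": -1}, {"slide": [0, 0, 0], "delta_rot": [0, 0, 0], "fingers": -1}, {"slide": [0, 0, 0], "delta_rot": [0, 0, 0], "fingers": -1}])

```text
time_s: 68.8
tcp_pos: [0.6625, -0.0629, 0.0488]
eef_rot: [179.9, -0.3, 0.0]
contact_force: [0.7, 0.2, -0.2]
gripper_width: 0.01
gripper_force: 40.0
```

```bash
python3 go.py .6625 -.063 .0415 0
```

```text
[ 0.6625 -0.0629  0.0488] [ 1.7992e+02 -3.4000e-01  2.0000e-02] [ 11.  28. -13.   0. -49.  78.] 0.01
slide units [-0.001  0.001  0.048]
rot units [ 0.02 -0.07  0.  ] slide after rot [-0.     0.001  0.048]
```

Emit:
play_rows(rows=[{"slide": [0, 0, 0.03], "delta_rot": [0, 0, 0], "fingers": -1}, {"slide": [0, 0, 0.018], "delta_rot": [0, 0, 0], "fingers": -1}, {"slide": [0, 0, 0], "delta_rot": [0, 0, 0], "fingers": -0.5}, {"slide": [0, 0, 0], "delta_rot": [0, 0, 0], "fingers": -0.35}, {"slide": [0, 0, 0], "delta_rot": [0, 0, 0], "fingers": -0.35}, {"slide": [0, 0, -0.2], "delta_rot": [0, 0, 0], "fingers": -0.35}, {"slide": [0, 0, -0.4], "delta_rot": [0, 0, 0], "fingers": -0.35}, {"slide": [0, 0, -0.4], "delta_rot": [0, 0, 0], "fingers": -0.35}])

```text
time_s: 69.8
tcp_pos: [0.6605, -0.0629, 0.1907]
eef_rot: [179.9, -0.1, 0.0]
contact_force: [2.4, 0.6, 0.2]
gripper_width: 0.0283
gripper_force: 0.0
```

Emit:
play_rows(rows=[{"slide": [0, 0, -0.4], "delta_rot": [0, 0, 0], "fingers": -0.35}, {"slide": [-0.1, -0.2, -0.2], "delta_rot": [0, 0, 0], "fingers": -0.35}, {"slide": [-0.1, -0.4, 0], "delta_rot": [0, 0, 0], "fingers": -0.35}, {"slide": [-0.1, -0.4, 0], "delta_rot": [0, 0, 0], "fingers": -0.35}, {"slide": [-0.1, -0.4, 0], "delta_rot": [0, 0, 0], "fingers": -0.35}, {"slide": [-0.1, -0.4, 0], "delta_rot": [0, 0, 0], "fingers": -0.35}, {"slide": [-0.1, -0.4, 0], "delta_rot": [0, 0, 0], "fingers": -0.35}, {"slide": [0, -0.2, 0], "delta_rot": [0, 0, 0], "fingers": -0.35}])

```text
time_s: 70.8
tcp_pos: [0.5694, 0.3001, 0.2787]
eef_rot: [179.9, -0.2, 0.2]
contact_force: [0.5, -0.6, -0.3]
gripper_width: 0.0286
gripper_force: 0.0
```

```bash
python3 - <<'E'
from fit import *
a=snap('scene','s9.png');b=snap('top','t9.png');A=a['image'];B=b['image']
f=lambda i,w,h:cv2.resize(i,(w,h),interpolation=cv2.INTER_CUBIC)
cv2.imwrite('pics/v9.png',np.vstack([np.hstack([f(A[190:240,115:175],360,300),f(A[215:265,190:265],440,300)]),np.hstack([f(A[215:300,300:420],420,300),f(B[150:210,295:371],380,300)])]))
for k,col,y in(('YA','y',-.063),('BA','b',-.115),('YB','y',-.167),('BB','b',-.219)):
    for c in([b],[a]):
        p,e=fit(c,SC,col,(.6125,y,0,.012),5);print(k,p[:2].round(4),np.degrees(p[2]).round(1),round(e))
E
```

```text
YA [ 0.6094 -0.0644] -1.8 40
YA [ 0.616  -0.0604] 1.3 29
BA [ 0.6083 -0.1153] -2.2 55
BA [ 0.6151 -0.1104] 2.4 154
YB [ 0.6076 -0.1681] -0.4 52
YB [ 0.6153 -0.1649] 1.1 55
BB [ 0.6093 -0.2193] -1.0 56
BB [ 0.6143 -0.2169] 1.9 76
```

View pics/v9.png

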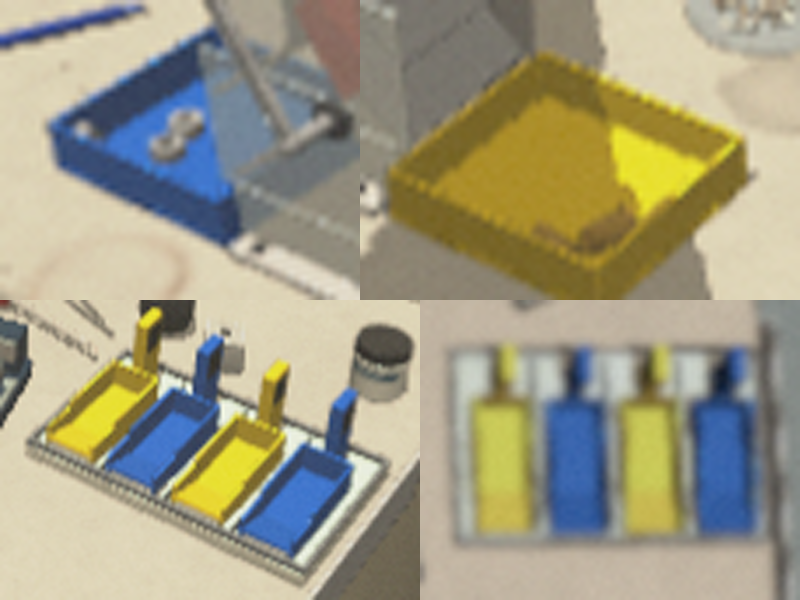

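The final picture shows three nuts in the blue tray ((85,130), (165,148), (188,122)). The standoffs are clustered in the yellow tray at (600,225), and four empty scoops are aligned and centred in their bays. I'll let the arm settle, then hand in.

Emit:
play_rows(rows=[{"slide": [0, 0, 0], "delta_rot": [0, 0, 0], "fingers": -0.35}, {"slide": [0, 0, 0], "delta_rot": [0, 0, 0], "fingers": -0.35}, {"slide": [0, 0, 0], "delta_rot": [0, 0, 0], "fingers": -0.35}, {"slide": [0, 0, 0], "delta_rot": [0, 0, 0], "fingers": -0.35}])

```text
time_s: 71.4
tcp_pos: [0.5708, 0.2966, 0.2789]
eef_rot: [179.9, -0.2, -0.1]
contact_force: [-0.6, -0.4, -0.4]
gripper_width: 0.0286
gripper_force: 0.0
```

```bash
python3 -c "from plant import r; print(r.close_job())"
```

```text
the job is handed in; nothing more can be done
None
```

I handed the job in at about 71 s; no verdict came back. The last picture shows three nuts in the blue tray, the standoffs clustered in the yellow tray (not cleanly countable), and all four scoops empty and upright, one in each bay.

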